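# Take the bore size of a flanged bushing with a telescoping gauge

## Task

Take the telescoping bore gauge from its rack and lower it, plungers still drawn in, into the bore of the square-flanged bushing until its collar rests flat on the bushing's top. There slowly press the knob on top of its handle fully down, so that the plungers spring out against the bore and are locked; then draw the gauge straight out and hang it upright back on the rack, still locked at the bore's size, and let go. Leave the plain sleeve and the other things on the bench where they are.

Things in the scene. Friction and masses are not known exactly. Their poses are not given: they have to be found in the camera images.
- gauge: Steel telescoping bore gauge, 152 mm tall, 0.4 to 0.8 kg, hanging upright in the rack. Origin: centre of the underside of its round collar (76 mm across, 8 mm thick); z up the handle, x along the two plungers. Below the collar: a stem 20 mm across and, centred 42 mm below the origin, a cross-barrel along x (40 mm long, 18 mm across) with a brass plunger at each end; lowest point 51 mm below the origin.
- handle_mid (a point): Point on the axis of the gauge's round dark handle, 50 mm above the gauge's origin, a good height to grip. The handle is 26 mm across and runs from 8 to 72 mm above the origin; the knob's top is 50.5 mm above this point.
- knob (a joint): Downward travel in m of the dark knob (22 mm across, 9 mm tall) on top of the handle. 0: up, plungers held in, as at the start. Between 4 and 7 mm the plungers are freed and spring out; from 15 mm to its rigid stop at 18 mm they are locked where they stand. It stays where it is left. Push slowly (under 50 mm/s); it takes 5 to 15 N. Not to be touched before the gauge is in the bore.
- knob_top (a point): Centre of the knob's top face: 100.5 mm above the gauge's origin with the knob up, 82.5 mm when fully down.
- tip_a (a point): Outermost point of the plunger on the gauge's +x side, 42 mm below its origin and 24 mm from its axis when drawn in. The plungers spring out with about 1 N each, 12 mm of travel each. Locked, they are held by friction (1.6 N each) and give way if the gauge is pushed sideways along x in the bore; closing the fingers across x avoids that.
- tip_b (a point): The same on the -x side. The distance tip_a to tip_b is the size the gauge holds: 48 mm drawn in, 60 mm when locked in the bushing's bore, 72 mm if released in the open (then it no longer enters the bore and the robot cannot undo it).
- bushing: The part to measure: a steel bushing bolted down (it cannot move). A square flange 126 x 126 mm, 12 mm thick, with four bolt heads, carries a round barrel 86 mm across; overall height 90 mm. Origin: centre of its underside, z up. It stands in one of three places on the bench.
- bore_mouth (a point): Centre of the bushing's bore at its flat top face, 90 mm above the bench. The bore is 60 mm in diameter, upright, smooth, 78 mm deep. With the gauge in and its collar on the top face, the gauge's origin lies at this point.
- rack: The gauge's rack, grey, fixed: a base 110 x 92 x 12 mm with two upright plates, 100 mm long (along the rack's x), 12 mm thick, tops 85 mm above the bench, 44 mm gap between them, open above and at both ends. Origin: centre of its underside. The gauge hangs with its collar on both plates and its head in the gap: its x must lie along the rack's x, either way round, within about 0.2 rad.
- rack_seat (a point): Point midway between the plates' tops, at the middle of their length, 85 mm above the bench: the gauge's origin hangs within a few mm of it at the start.
- sleeve: Plain round steel sleeve without a flange, 90 mm across, 75 mm tall, with a 68 mm bore; loose. Not to be measured or moved. Origin: centre of its underside.
- micrometer: Micrometer with a green bow, about 170 mm long, lying on the bench; to be left alone.
- wrench: Steel wrench, 190 mm, lying on the bench; to be left alone.
- hammer: Hammer lying on the bench; to be left alone.
- elbow: Bent copper pipe, about 120 mm, lying on the bench; to be left alone.
- oil: White oil bottle, 60 mm across, 150 mm tall, standing; to be left alone.
- chuck: Dark steel drill chuck, 60 mm across, 72 mm tall, standing; to be left alone.
Things that resemble listed ones, but are neither listed nor needed, are in the scene too. What is shaped like the bushing but yellow is not meant. Leave any green or turquoise look-alike of the gauge alone.

How it is judged:
By the outcome, as a careful person would: the job done as asked, in the order asked, and still so for the second after the job is handed in, with the robot touching nothing.
It also fails if it takes over 58 s, if anything falls off the work surface, if the arm or the gripper's body presses on something with over 40 N, if the wrist force passes 120 N, or if a joint passes its speed limit or range.

## Robot

A 6-joint arm with a two-finger parallel gripper is mounted at the origin on the work surface. World frame = base frame: x ahead of the robot, y to its left, z up, the work surface at z = 0. Lengths are in m, angles in degrees, forces in N, time in s.
With the tool pointing down it reaches from about 0.3 to 0.75 m from the base axis. Payload 8.5 kg.
Tool frame: the origin (TCP) lies midway between the tips of the shut fingers; the grasp point (between the pads) lies env.tcp_to_grasp behind it (env.tcp_to_grasp is the distance from the TCP to the grasp point, in m); z points along the fingers, y is the direction in which the jaws open and shut (so a half turn about z gives the same grasp; the last joint's range is limited). The gripper opens to 85 mm and grips with 20 to 120 N. Pads are 22 mm wide; open, the fingers measure 114 mm over their backs; the gripper's body (76 mm by 85 mm) begins 54 mm behind the grasp point. The pads swing forward as they close: fully open they stand 13 mm farther back than shut.
Start: joints at [-88.482, 21.807, 74.336, -0, 83.858, -12.336], TCP at [0.132, -0.534, 0.231] pointing down, gripper open.
Joint ranges: [-178.18, 178.18], [-50.72, 133.34], [12.68, 142.11], [-81.47, 261.47], [9.98, 163.14], [-165.26, 165.26]. Speed limits (degrees/s): [136.94, 136.94, 180, 180, 180, 180].

## Interface

Orientations are given as a 3x3 rotation matrix whose columns are the frame's x, y, z axes.
In Python, from rig import readout, imaging, job, env gives the robot as it stands.
- The arm moves only by the tool move_arm, never from a script. Its argument "motion" is a list of rows, each a list of 3 entries, a list of its own where there are three numbers: the shift along the tool's x, y, z normalised to -1 to 1, where 1 is 0.02 m, then the turn, a rotation vector about the tool's x, y, z normalised to -1 to 1, where 1 is 120 degrees, then the gripper command: -1 is shut, 1 is fully open, values between are in proportion. In form: [[[tx, ty, tz], [rx, ry, rz], claw], ...]. A call has 1 to 12 rows; each row shifts and turns the pose as measured when the row begins, along the tool's axes as they then stand; what a row does not reach is not made up. A row lasts 1/12 s, in which the tool goes at most 41.7 mm and 7.16 degrees, less where a joint would pass 70% of its speed; a pose out of reach is approached as far as the arm can. A call with a number of a shift or a turn outside -1 to 1 is refused whole. A call with a gripper value outside its range is refused whole. The fingers move at their own pace and stop on an object; "squeeze" is the grip in N (left out, the last holds). Time passes only in rows, so rows that do not move let the fingers close. It gives the time, the measured TCP pose, the force and the opening at its end, in the units of the state.
- readout.observe(): the state, without advancing time (a new reading comes with each control period).
- imaging.get_image(name): name is "scene" or "top" or "wrist"; returns a dict with "img" (384x512x3 uint8, blue, green, red), "fov_y" (degrees; the focal length in pixels is half the picture's height over the tangent of half this angle, whatever the lens; pixels are square), "cx", "cy" (the principal point, pixels), "eye" and "orientation" of the camera in the world. Camera axes: x right, y up, looking along -z (the intrinsics and any distortion apply to the point x, -y, -z); pixel columns grow to the right and rows downward; lengths in m; the calibration is good to about 2 mm. The wrist camera is an equidistant fisheye: a pixel r from the principal point sees the ray r / f radians off the axis. A picture is of the moment at which its call begins. There is no depth.
- job.close_job(): hands the job in, once; it reports no verdict.
The state is a dict: "time_s": time; "q": joint angles; "qvel": joint speeds; "joint_efforts": joint torques, N m; "position": TCP position; "tool_rot": TCP orientation; "ft_force": force on the tool from outside, world axes, zero at the start; "wrist_torque": the same for the moment, N m; "grip_width": finger opening in m.
Only numpy, scipy, OpenCV 4.12 (cv2) and the standard library are available. Lean on these libraries where they do the work, as an engineer would, in place of code of your own. Each camera call takes 0.05 s, during which the arm holds its last target.

## Working session

There is one attempt and no reset: what is moved stays moved. The work goes in short steps, Python scripts to look and compute and a tool call to move; the robot and the scene stay as the last step left them, time stands still between calls to the robot, and variables do not carry over. Pictures are saved under pics/ and viewed, and the job is handed in when it is done.

Besides the shell and the picture viewer there is one more tool, called after "Call:" as a command line: name --argument value ..., lists and objects as JSON in quotes. move_arm: Moves the arm, as the interface text tells. Its arguments: {"type":"object","properties":{"motion":{"type":"array","items":{"type":"array"}},"squeeze":{"type":"number"}},"required":["motion"]}

```bash
ls; mkdir -p pics; python3 - <<'E'
from rig import readout, imaging, job, env
import cv2
print(readout.observe()); print(env.tcp_to_grasp, [a for a in dir(env) if a[0]!='_'])
for n in ("scene","top","wrist"):
    d=imaging.get_image(n); cv2.imwrite(f"pics/{n}0.png",d["img"])
    print(n,{k:d[k] for k in d if k!="img"})
E
```

```text
pics
{'time_s': 0.0, 'q': array([-8.84800333e+01,  2.18409715e+01,  7.43851080e+01, -3.91786122e-04,
        8.38578416e+01, -1.23364027e+01]), 'qvel': array([-0.024437  , -0.0392593 , -0.00668556, -0.03320404, -0.02705141,
        0.00705705]), 'joint_efforts': array([-7.70202114e-04, -4.48463917e+01, -2.31278783e+01, -2.34081290e-04,
        4.72903659e-03, -1.94849764e-05]), 'position': array([ 0.13170104, -0.53369577,  0.23070987]), 'tool_rot': array([[ 9.70898964e-01,  2.39489457e-01, -4.56479038e-05],
       [ 2.39489265e-01, -9.70897908e-01,  1.46400308e-03],
       [ 3.06293848e-04, -1.43233126e-03, -9.99998927e-01]]), 'ft_force': array([ 0.62796914, -0.40704555, -0.47833477]), 'wrist_torque': array([-0.00255774, -0.02426148, -0.01708163]), 'grip_width': 0.08513307696541407}
0.0187 ['MotionError', 'tcp_to_grasp']
scene {'fov_y': 43.87197418794529, 'cx': 253.22956242582728, 'cy': 187.14472468662194, 'eye': array([ 1.48043382, -0.22620461,  0.92678213]), 'orientation': array([[ 0.25053875, -0.6155757 ,  0.74719267],
       [ 0.9681007 ,  0.15661701, -0.19558157],
       [ 0.00337218,  0.77235851,  0.6351779 ]])}
top {'fov_y': 44.071057337193054, 'cx': 247.21304399283267, 'cy': 188.9463822467132, 'eye': array([0.37638697, 0.02290379, 1.58646239]), 'orientation': array([[-0.00273621,  0.99342443, -0.11445703],
       [-0.99998326, -0.00213461,  0.00537836],
       [ 0.00509867,  0.11446983,  0.99341364]])}
wrist {'fov_y': 65.70646984690485, 'cx': 255.71351508687508, 'cy': 191.83353675630252, 'eye': array([ 0.20131696, -0.5170336 ,  0.37310123]), 'orientation': array([[ 2.39523607e-01,  9.30805655e-01,  2.76096496e-01],
       [-9.70890304e-01,  2.29833054e-01,  6.74446865e-02],
       [-6.78205208e-04, -2.84214005e-01,  9.58760627e-01]])}
```

View pics/scene0.png

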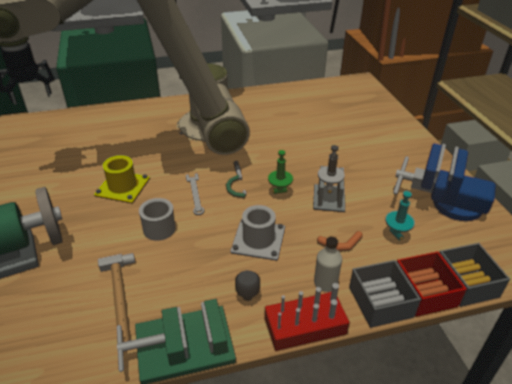

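View pics/top0.png

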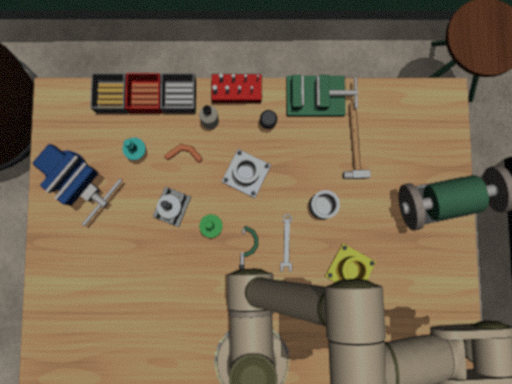

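View pics/wrist0.png

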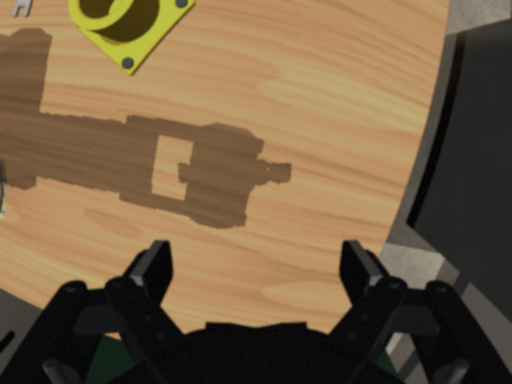

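Gauge candidates are the steel one in the grey rack at scene (333,165) / top (170,206), the green one at scene (281,175) / top (210,226), and the turquoise one at scene (402,213) / top (134,149). I choose the one in the grey rack. Bushing candidates are the grey flanged one at scene (258,230) / top (246,173), the yellow one at scene (120,178), and the plain sleeve at scene (157,218). I choose the grey flanged one. I'll check both choices in close crops.

```bash
python3 - <<'E'
import cv2, numpy as np
s=cv2.imread("pics/scene0.png"); t=cv2.imread("pics/top0.png")
def c(im,x,y,w,h,k): 
    o=cv2.resize(im[y:y+h,x:x+w],None,fx=k,fy=k,interpolation=cv2.INTER_CUBIC)
    for i in range(0,w,10): cv2.putText(o,str(x+i),(i*k,8),0,.3,(0,0,255)); cv2.line(o,(i*k,10),(i*k,14),(0,0,255))
    for i in range(0,h,10): cv2.putText(o,str(y+i),(0,i*k+4),0,.3,(0,0,255))
    return o
a=c(t,145,180,50,50,8); b=c(t,215,145,60,50,8)[:, :400]
cv2.imwrite("pics/topc.png",np.hstack([a,b]))
a=c(s,305,140,50,75,8); b=c(s,225,195,70,75,8)[:,:]
cv2.imwrite("pics/scenec.png",np.hstack([a,b])[:,:800] if 0 else cv2.resize(np.hstack([a,b]),None,fx=.83,fy=.83))
E
```

```text
(no output)
```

View pics/topc.png

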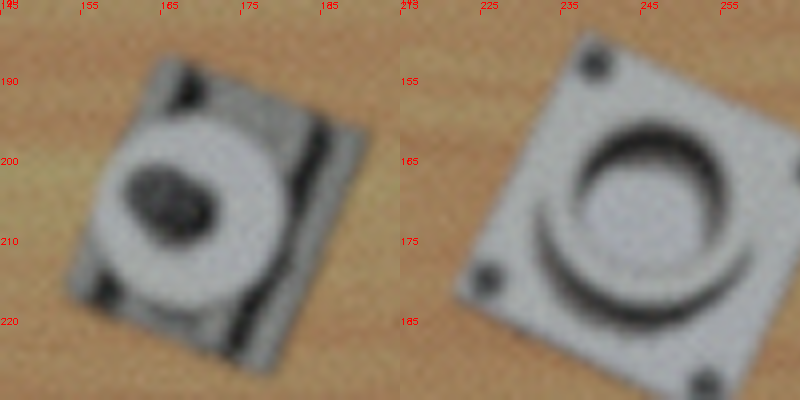

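View pics/scenec.png

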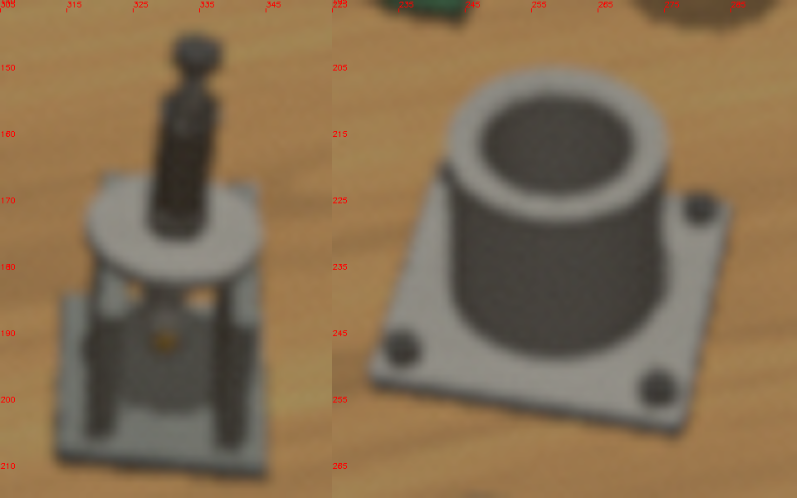

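```bash
cat > h.py <<'E'
import numpy as np
from rig import readout, imaging, job, env
import cv2
CAL={"scene":dict(fov_y=43.87197418794529,cx=253.22956242582728,cy=187.14472468662194,eye=np.array([1.48043382,-0.22620461,0.92678213]),orientation=np.array([[0.25053875,-0.6155757,0.74719267],[0.9681007,0.15661701,-0.19558157],[0.00337218,0.77235851,0.6351779]])),
"top":dict(fov_y=44.071057337193054,cx=247.21304399283267,cy=188.9463822467132,eye=np.array([0.37638697,0.02290379,1.58646239]),orientation=np.array([[-0.00273621,0.99342443,-0.11445703],[-0.99998326,-0.00213461,0.00537836],[0.00509867,0.11446983,0.99341364]]))}
def foc(c): return 192/np.tan(np.radians(c["fov_y"])/2)
def ray(c,u,v,fish=False):
    f=foc(c); a=np.array([(u-c["cx"])/f,(v-c["cy"])/f])
    if fish:
        th=np.hypot(*a); s=np.sin(th)/th; d=np.array([a[0]*s,-a[1]*s,-np.cos(th)])
    else: d=np.array([a[0],-a[1],-1.])
    return c["orientation"]@d
def onz(c,u,v,z,fish=False):
    d=ray(c,u,v,fish); return c["eye"]+d*(z-c["eye"][2])/d[2]
def proj(c,P,fish=False):
    p=(np.atleast_2d(P)-c["eye"])@c["orientation"]; x,y,z=p[:,0],-p[:,1],-p[:,2]; f=foc(c)
    if fish:
        r=np.hypot(x,y); th=np.arctan2(r,z); k=th/np.maximum(r,1e-12); return np.c_[c["cx"]+f*x*k,c["cy"]+f*y*k]
    return np.c_[c["cx"]+f*x/z,c["cy"]+f*y/z]
E
python3 - <<'E'
from h import *
T,S=CAL["top"],CAL["scene"]
px=lambda x,x0,k:(x+.5)/k-.5+x0
print("collar top", onz(T,px(189,145,8),px(212,180,8),.093))
print("collar scene", onz(S,px(175,305,6.64),px(227,140,6.64),.093))
print("knob top scene", onz(S,px(198,305,6.64),px(48,140,6.64),.1855), "top",onz(T,px(150,145,8),px(192,180,8),.1855))
print("bore scene", onz(S,px(224.5,225,6.64),px(144,195,6.64),.09))
print("bore top", onz(T,px(654-400,215,8),px(198,145,8),.09))
a=onz(T,px(65,145,8),px(290,180,8),.012);b=onz(T,px(165,145,8),px(55,180,8),.012);c=onz(T,px(270,145,8),px(377,180,8),.012);d=onz(T,px(370,145,8),px(130,180,8),.012)
print(a,b,c,d,(a+b+c+d)/4, [np.degrees(np.arctan2(*(v[1::-1]))) for v in (b-a,d-c,a-c,b-d)], np.linalg.norm(b-a),np.linalg.norm(d-b))
E
```

```text
collar top [0.49466253 0.26416681 0.093     ]
collar scene [0.49607992 0.26045017 0.093     ]
knob top scene [0.49514843 0.26036513 0.1855    ] top [0.49478827 0.26376124 0.1855    ]
bore scene [0.61351429 0.01476408 0.09      ]
bore top [0.6118702  0.01750279 0.09      ]
[0.46878539 0.32807855 0.012     ] [0.56681419 0.28833628 0.012     ] [0.43259621 0.24266781 0.012     ] [0.53515464 0.20245448 0.012     ] [0.50083761 0.26538428 0.012     ] [np.float64(-22.068332240815394), np.float64(-21.410227352797698), np.float64(67.03725977008412), np.float64(69.76404942517819)] 0.10577851246472288 0.0915314797265741
```

The crops confirm both. The rack gauge is steel with a dark handle and brass plunger, at about (0.495, 0.262) with rack x at about -21.7°. The bushing is grey with a square flange and four bolts, bore at about (0.613, 0.016). I'll turn, rise and start over.

Call:
move_arm --motion '[[[0, 0, -0.6], [0, 0, 0.059], 1], [[0, 0, -0.6], [0, 0, 0.059], 1], [[0, 0, -0.6], [0, 0, 0.059], 1], [[0, 0, -0.6], [0, 0, 0.059], 1], [[0, 0, -0.6], [0, 0, 0.059], 1], [[0.22, -0.95, 0], [0, 0, 0], 1], [[0.22, -0.95, 0], [0, 0, 0], 1], [[0.22, -0.95, 0], [0, 0, 0], 1], [[0.22, -0.95, 0], [0, 0, 0], 1], [[0.22, -0.95, 0], [0, 0, 0], 1], [[0.22, -0.95, 0], [0, 0, 0], 1], [[0.22, -0.95, 0], [0, 0, 0], 1]]'

```text
time_s: 1.15
position: [0.2117, -0.4194, 0.2901]
tool_rot: [[0.921, -0.388, -0.001], [-0.388, -0.921, 0.01], [-0.005, -0.009, -1.0]]
ft_force: [0.5, 0.1, -0.2]
grip_width: 0.0858
```

Call:
move_arm --motion '[[[0.22, -0.95, 0], [0, 0, 0], 1], [[0.22, -0.95, 0], [0, 0, 0], 1], [[0.22, -0.95, 0], [0, 0, 0], 1], [[0.22, -0.95, 0], [0, 0, 0], 1], [[0.22, -0.95, 0], [0, 0, 0], 1], [[0.22, -0.95, 0], [0, 0, 0], 1], [[0.22, -0.95, 0], [0, 0, 0], 1], [[0.22, -0.95, 0], [0, 0, 0], 1], [[0.22, -0.95, 0], [0, 0, 0], 1], [[0.22, -0.95, 0], [0, 0, 0], 1], [[0.22, -0.95, 0], [0, 0, 0], 1], [[0.22, -0.95, 0], [0, 0, 0], 1]]'

```text
time_s: 2.15
position: [0.3538, -0.2179, 0.2904]
tool_rot: [[0.921, -0.39, -0.003], [-0.39, -0.921, 0.015], [-0.008, -0.012, -1.0]]
ft_force: [-0.2, -0.8, 0.5]
grip_width: 0.0855
```

Call:
move_arm --motion '[[[0.22, -0.95, 0], [0, 0, 0], 1], [[0.22, -0.95, 0], [0, 0, 0], 1], [[0.22, -0.95, 0], [0, 0, 0], 1], [[0.22, -0.95, 0], [0, 0, 0], 1], [[-0.18, -0.95, 0], [0, 0, 0], 1], [[-0.18, -0.95, 0], [0, 0, 0], 1], [[-0.18, -0.95, 0], [0, 0, 0], 1], [[-0.18, -0.95, 0], [0, 0, 0], 1], [[-0.18, -0.95, 0], [0, 0, 0], 1], [[-0.18, -0.95, 0], [0, 0, 0], 1], [[-0.18, -0.95, 0], [0, 0, 0], 1], [[-0.18, -0.95, 0], [0, 0, 0], 1]]'

```text
time_s: 3.15
position: [0.435, 0.0083, 0.2915]
tool_rot: [[0.921, -0.39, -0.008], [-0.39, -0.921, 0.017], [-0.014, -0.013, -1.0]]
ft_force: [0.4, 0.4, 0.1]
grip_width: 0.0855
```

Call:
move_arm --motion '[[[-0.17, -0.99, 0], [0, 0, 0], 1], [[-0.17, -0.99, 0], [0, 0, 0], 1], [[-0.17, -0.99, 0], [0, 0, 0], 1], [[-0.17, -0.99, 0], [0, 0, 0], 1], [[-0.17, -0.99, 0], [0, 0, 0], 1], [[-0.17, -0.99, 0], [0, 0, 0], 1], [[-0.17, -0.99, 0], [0, 0, 0], 1], [[-0.17, -0.99, 0], [0, 0, 0], 1], [[-0.17, -0.99, 0], [0, 0, 0], 1], [[-0.17, -0.99, 0], [0, 0, 0], 1], [[-0.17, -0.99, 0], [-0.003, 0.003, -0.008], 1], [[-0.17, -0.99, 0], [-0.003, 0.003, 0], 1]]'

```text
time_s: 4.15
position: [0.4895, 0.2558, 0.2927]
tool_rot: [[0.928, -0.374, -0.006], [-0.374, -0.928, -0.0], [-0.006, 0.002, -1.0]]
ft_force: [-0.6, -0.0, -0.2]
grip_width: 0.0856
```

Call:
move_arm --motion '[[[-0.17, -0.8, 0], [0, 0, 0], 1], [[0, 0, 0], [0, 0, 0], 1]]'

```text
time_s: 4.32
position: [0.4922, 0.2756, 0.2915]
tool_rot: [[0.929, -0.371, -0.008], [-0.371, -0.929, -0.0], [-0.007, 0.003, -1.0]]
ft_force: [-0.5, 0.6, 0.3]
grip_width: 0.0858
```

```bash
cat > w.py <<'E'
import sys
from h import *
import pickle
n=sys.argv[1]
d=imaging.get_image("wrist"); cv2.imwrite(f"pics/{n}.png",d["img"]); pickle.dump(d,open(f"{n}.pkl","wb"))
o=readout.observe(); print(o["time_s"],o["position"],o["tool_rot"],d["eye"])
E
python3 w.py w1
```

```text
4.3667 [0.49206302 0.27446006 0.29149702] [[ 9.28621489e-01 -3.70943933e-01 -7.92018204e-03]
 [-3.70961514e-01 -9.28647874e-01 -8.25508838e-04]
 [-7.04884271e-03  3.70466796e-03 -9.99968294e-01]] [0.55990693 0.24850325 0.43328054]
```

View pics/w1.png

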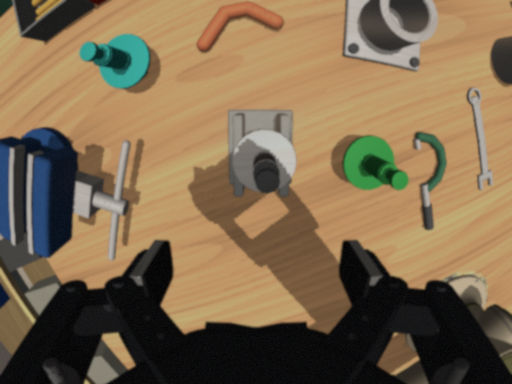

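```bash
cat > crop.py <<'E'
import sys,cv2
f,x,y,w,h,k,o=sys.argv[1:8]; x,y,w,h,k=map(int,(x,y,w,h,k))
im=cv2.imread(f); c=cv2.resize(im[y:y+h,x:x+w],None,fx=k,fy=k,interpolation=cv2.INTER_CUBIC)
for i in range(0,w,10): cv2.putText(c,str(x+i),(i*k,8),0,.3,(0,0,255)); cv2.line(c,(i*k,10),(i*k,14),(0,0,255))
for i in range(0,h,10): cv2.putText(c,str(y+i),(0,i*k+4),0,.3,(0,0,255)); cv2.line(c,(20,i*k),(24,i*k),(0,0,255))
cv2.imwrite(o,c)
E
python3 crop.py pics/w1.png 215 100 100 100 6 pics/w1a.png; python3 crop.py pics/w1.png 340 0 100 75 8 pics/w1b.png
```

```text
(no output)
```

View pics/w1a.png

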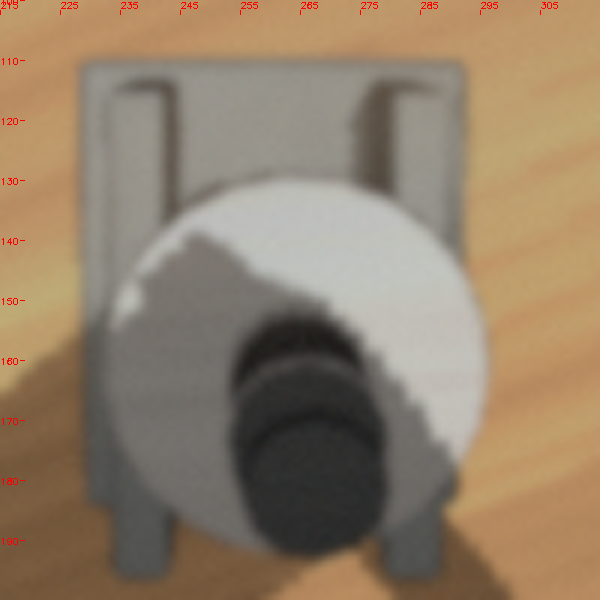

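View pics/w1b.png

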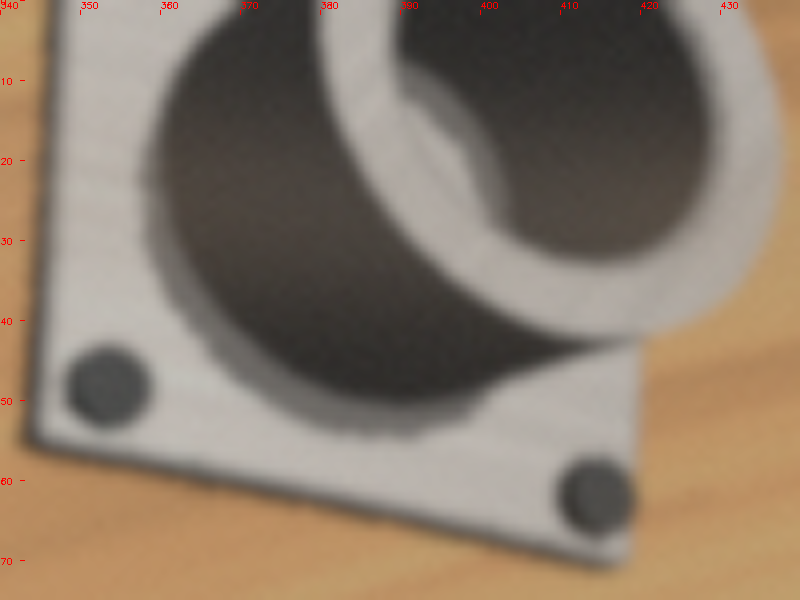

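```bash
python3 - <<'E'
from h import *
import pickle
d=pickle.load(open("w1.pkl","rb"))
px=lambda x,x0,k:(x+.5)/k-.5+x0
print("collar",onz(d,px(296.5,215,6),px(367.5,100,6),.093,True))
print("knob",onz(d,px(316,215,6),px(486,100,6),.1855,True))
t=np.linspace(0,2*np.pi,60)
def circ(c,r,z): return np.c_[c[0]+r*np.cos(t),c[1]+r*np.sin(t),0*t+z]
# fit bore: rim pts (crop) 
rim=np.array([(393,50),(487,220),(540,253),(600,264),(660,245),(703,190),(715,130)])
out=np.array([(320,40),(345,130),(400,225),(470,290),(560,332),(640,335),(720,290),(770,210),(783,140)])
from scipy.optimize import least_squares
def P(a): return np.array([onz(d,px(u,340,8),px(v,0,8),.09,True)[:2] for u,v in a])
R,O=P(rim),P(out)
f=least_squares(lambda p:np.r_[np.hypot(*(R-p).T)-.03,np.hypot(*(O-p).T)-.043],[.61,.016]); print("bore",f.x,f.fun*1e3)
# rack edges: base top z .012 and plates top .085
q=lambda u,v,z:onz(d,px(u,215,6),px(v,100,6),z,True)
a=[q(163,100,.085),q(160,210,.085),q(112,95,.085),q(108,290,.085),q(397,100,.085),q(397,180,.085)]
print(a); print([np.degrees(np.arctan2(*(a[i]-a[i+1])[1::-1])) for i in (0,2,4)])
bl,br=q(80,62,.012),q(464,62,.012); print(bl,br,np.linalg.norm(bl-br),np.degrees(np.arctan2(*(bl-br)[1::-1])))
E
```

```text
collar [0.49478325 0.26259689 0.093     ]
knob [0.49530885 0.26247258 0.1855    ]
bore [0.61245596 0.01768585] [ 0.23260293  0.33554218  0.76417103  0.64414281  0.20572197 -0.29216586
 -0.14554815 -0.16478912 -0.74362855 -0.32219788 -0.13355502  0.01409739
 -0.16621358 -1.10001131 -0.49189488  0.83771107]
[array([0.5522351 , 0.26747026, 0.085     ]), array([0.53244424, 0.2761556 , 0.085     ]), array([0.55690257, 0.27624585, 0.085     ]), array([0.52161781, 0.29167246, 0.085     ]), array([0.53556839, 0.22532944, 0.085     ]), array([0.52089485, 0.23098468, 0.085     ])]
[np.float64(-23.6945676191294), np.float64(-23.615100521384527), np.float64(-21.07687173388736)]
[0.56639392 0.28603376 0.012     ] [0.53328474 0.20243233 0.012     ] 0.08991894989866979 68.39464971715171
```

Call:
move_arm --motion '[[[0.36, 0.5, 0.5], [0.002, 0.0035, 0], 1], [[0, 0, 1], [0, 0, 0], 1], [[0, 0, 1], [0, 0, 0], 1], [[0, 0, 0.8], [0, 0, 0], 1], [[0, 0, 0], [0, 0, 0], 1]]'

```text
time_s: 4.78
position: [0.4947, 0.2582, 0.2237]
tool_rot: [[0.928, -0.372, 0.002], [-0.372, -0.928, -0.001], [0.002, -0.0, -1.0]]
ft_force: [0.6, -0.1, 0.6]
grip_width: 0.0856
```

```bash
python3 w.py w2
```

```text
4.8333 [0.49527113 0.25838578 0.22537484] [[ 9.28070642e-01 -3.72378261e-01  4.39475154e-03]
 [-3.72381918e-01 -9.28079580e-01  1.50475958e-05]
 [ 4.07307576e-03 -1.65049124e-03 -9.99990343e-01]] [0.56093628 0.23108562 0.36616891]
```

View pics/w2.png

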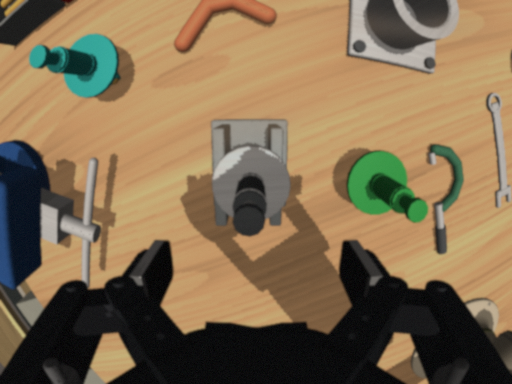

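```bash
python3 crop.py pics/w2.png 200 110 100 130 6 pics/w2a.png; python3 -c "
from h import *;import pickle
d=pickle.load(open('w2.pkl','rb'))
print(proj(d,[[.495,.2625,.1855],[.495,.2625,.093]],True), onz(d,249,222,.1855,True))"
```

```text
[[248.487989   220.91209411]
 [250.67955532 184.43102268]] [0.4941633  0.26248093 0.1855    ]
```

View pics/w2a.png

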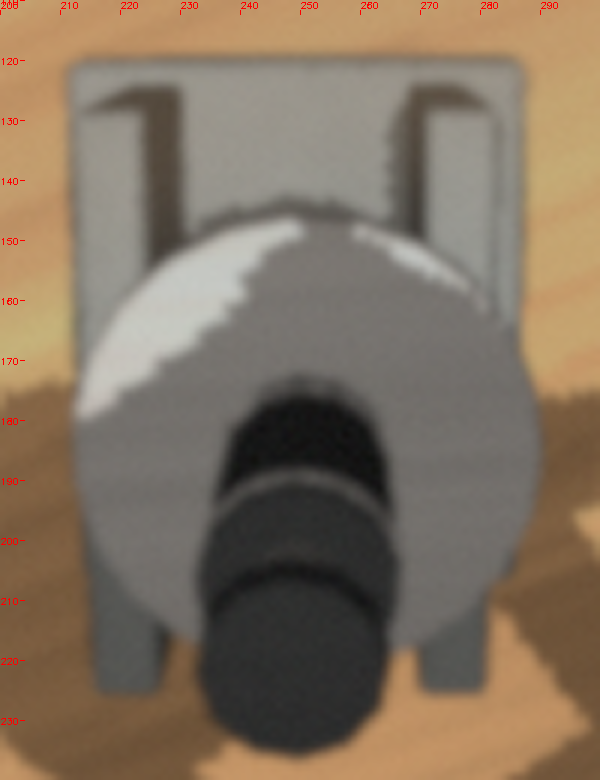

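Call:
move_arm --motion '[[[-0.08, -0.2, 0.5], [0, -0.001, 0], 1], [[0, 0, 1], [0, 0, 0], 1], [[0, 0, 1], [0, 0, 0], 1], [[0, 0, 0], [0, 0, 0], 1]]'

```text
time_s: 5.17
position: [0.4974, 0.2625, 0.1775]
tool_rot: [[0.927, -0.374, 0.01], [-0.374, -0.927, 0.003], [0.008, -0.007, -1.0]]
ft_force: [-0.3, -0.5, -0.2]
grip_width: 0.0854
```

Call:
move_arm --motion '[[[-0.11, 0.05, 0.4], [-0.003, -0.004, 0], 1], [[0, 0, 0.8], [0, 0, 0], 1], [[0, 0, 0.8], [0, 0, 0], 1], [[0, 0, 0.6], [0, 0, 0], 1], [[0, 0, 0], [0, 0, 0], 1]]'

```text
time_s: 5.58
position: [0.4971, 0.2633, 0.1281]
tool_rot: [[0.927, -0.374, 0.006], [-0.374, -0.927, 0.002], [0.005, -0.005, -1.0]]
ft_force: [-0.1, -0.3, 0.1]
grip_width: 0.0854
```

```bash
cat > go.py <<'E'
import sys
from h import *
from scipy.spatial.transform import Rotation as Ro
# usage: go.py x y z yaw  -> total shift (in units of 20mm) and turn (units 120deg) in tool axes
x,y,z,yaw=map(float,sys.argv[1:5]); o=readout.observe(); R=np.array(o["tool_rot"]); a=np.radians(yaw)
Rt=np.array([[np.cos(a),np.sin(a),0],[np.sin(a),-np.cos(a),0],[0,0,-1]])
s=R.T@(np.array([x,y,z])-o["position"])/.02
r=Ro.from_matrix(R.T@Rt).as_rotvec()/np.radians(120)
print("t",round(o["time_s"],2),"pos",o["position"].round(4),"F",np.array(o["ft_force"]).round(1),"w",round(o["grip_width"],4),"yaw",np.degrees(np.arctan2(R[1,0],R[0,0])).round(2),"tz",R[:2,2].round(4),"q6",o["q"][5].round(1)); print("shift",s.round(2),"turn",r.round(4))
E
python3 go.py .495 .2625 .121 -21.9
```

```text
t 5.58 pos [0.4971 0.2633 0.1281] F [-0.1 -0.3  0.1] w 0.0854 yaw -21.97 tz [0.0063 0.0024] q6 127.8
shift [-0.09  0.08  0.35] turn [-0.0022 -0.0024 -0.0006]
```

Call:
move_arm --motion '[[[-0.1, 0.07, 0.35], [-0.002, -0.002, 0], 1], [[0, 0, 0], [0, 0, 0], 1], [[0, 0, 0], [0, 0, 0], 1]]'

```text
time_s: 5.83
position: [0.4957, 0.2631, 0.123]
tool_rot: [[0.927, -0.374, 0.003], [-0.374, -0.927, 0.001], [0.003, -0.002, -1.0]]
ft_force: [0.5, -0.6, 0.9]
grip_width: 0.0851
```

```bash
python3 go.py .495 .2625 .121 -21.9; python3 w.py w3
```

```text
t 5.83 pos [0.4957 0.2631 0.123 ] F [ 0.5 -0.6  0.9] w 0.0851 yaw -21.97 tz [0.0033 0.0008] q6 127.8
shift [-0.02  0.04  0.1 ] turn [-0.0009 -0.0013 -0.0005]
5.8833 [0.49558824 0.26310893 0.12292138] [[ 9.27393771e-01 -3.74073216e-01  3.16580835e-03]
 [-3.74077279e-01 -9.27397204e-01  7.84425705e-04]
 [ 2.64252917e-03 -1.91172849e-03 -9.99994681e-01]] [0.5616889  0.23565095 0.26547627]
```

View pics/w3.png

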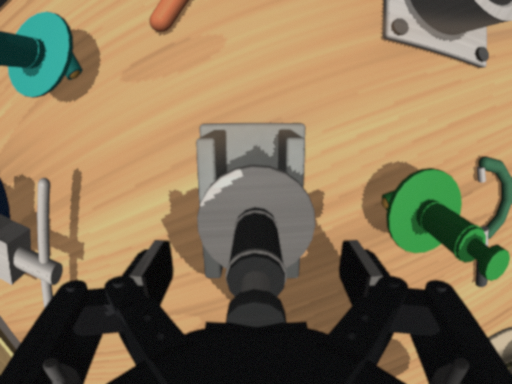

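Call:
move_arm --motion '[[[-0.02, 0.03, 0], [-0.001, -0.001, 0], 0.2], [[0, 0, 0], [0, 0, 0], -0.2], [[0, 0, 0], [0, 0, 0], -1], [[0, 0, 0], [0, 0, 0], -1], [[0, 0, 0], [0, 0, 0], -1], [[0, 0, 0], [0, 0, 0], -1]]' --squeeze 60

```text
time_s: 6.38
position: [0.4958, 0.2631, 0.1252]
tool_rot: [[0.927, -0.374, 0.004], [-0.374, -0.927, 0.001], [0.003, -0.002, -1.0]]
ft_force: [-0.2, 0.4, 0.7]
grip_width: 0.0245
```

Call:
move_arm --motion '[[[0, 0, 0], [0, 0, 0], -1], [[0, 0, -0.1], [0, 0, 0], -1]]'

```text
time_s: 6.55
position: [0.4953, 0.2629, 0.1265]
tool_rot: [[0.927, -0.374, 0.002], [-0.374, -0.927, 0.0], [0.002, -0.001, -1.0]]
ft_force: [-0.5, -0.4, -5.9]
grip_width: 0.0243
```

```bash
python3 go.py .495 .2625 .200 -21.9; python3 w.py w4
```

```text
t 6.55 pos [0.4953 0.2629 0.1265] F [-0.5 -0.4 -5.9] w 0.0243 yaw -21.96 tz [0.0022 0.0003] q6 127.8
shift [ 0.    0.02 -3.68] turn [-0.0005 -0.0009 -0.0005]
6.6 [0.49533279 0.26294749 0.12683407] [[ 9.27412855e-01 -3.74031589e-01  2.40150217e-03]
 [-3.74033528e-01 -9.27415096e-01  3.99828777e-04]
 [ 2.07764077e-03 -1.26904868e-03 -9.99997036e-01]] [0.56145103 0.23553463 0.26888421]
```

View pics/w4.png

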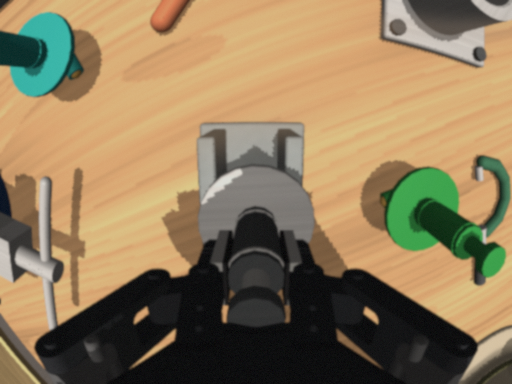

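Call:
move_arm --motion '[[[0, 0.02, -0.3], [0, -0.001, 0], -1], [[0, 0, -0.8], [0, 0, 0], -1], [[0, 0, -0.8], [0, 0, 0], -1], [[0, 0, -0.8], [0, 0, 0], -1], [[0, 0, -0.8], [0, 0, 0], -1], [[0, 0, -0.6], [0, 0, 0], -1], [[0, 0, -0.2], [0, 0, 0], -1]]'

```text
time_s: 7.18
position: [0.4922, 0.2611, 0.213]
tool_rot: [[0.927, -0.374, -0.014], [-0.374, -0.927, -0.003], [-0.012, 0.008, -1.0]]
ft_force: [0.2, 0.1, -5.9]
grip_width: 0.0244
```

```bash
python3 go.py .6125 .0177 .200 -21.9
```

```text
t 7.18 pos [0.4922 0.2611 0.213 ] F [ 0.2  0.1 -5.9] w 0.0244 yaw -21.98 tz [-0.0144 -0.003 ] q6 127.7
shift [10.14  9.03  0.6 ] turn [ 0.0039  0.0058 -0.0006]
```

Call:
move_arm --motion '[[[0.3, 0.27, 0], [0.002, 0.003, 0], -1], [[0.65, 0.58, 0], [0.002, 0.003, 0], -1], [[0.7, 0.62, 0], [0, 0, 0], -1], [[0.7, 0.62, 0], [0, 0, 0], -1], [[0.7, 0.62, 0], [0, 0, 0], -1], [[0.7, 0.62, 0], [0, 0, 0], -1], [[0.7, 0.62, 0], [0, 0, 0], -1], [[0.7, 0.62, 0], [0, 0, 0], -1], [[0.7, 0.62, 0], [0, 0, 0], -1], [[0.7, 0.62, 0], [0, 0, 0], -1], [[0.7, 0.62, 0], [0, 0, 0], -1], [[0.7, 0.62, 0], [0, 0, 0], -1]]'

```text
time_s: 8.18
position: [0.5858, 0.0587, 0.2014]
tool_rot: [[0.929, -0.37, -0.017], [-0.37, -0.929, -0.001], [-0.015, 0.007, -1.0]]
ft_force: [0.6, 0.5, -6.1]
grip_width: 0.0247
```

```bash
python3 go.py .6125 .0177 .200 -21.9
```

```text
t 8.18 pos [0.5858 0.0587 0.2014] F [ 0.6  0.5 -6.1] w 0.0247 yaw -21.73 tz [-0.0166 -0.0013] q6 106.0
shift [2.   1.41 0.05] turn [0.0036 0.0071 0.0015]
```

Call:
move_arm --motion '[[[0.6, 0.45, 0], [0.002, 0.003, 0.001], -1], [[0.5, 0.35, 0], [0.001, 0.002, 0], -1], [[0.35, 0.25, 0], [0, 0.001, 0], -1], [[0.2, 0.15, 0], [0, 0, 0], -1], [[0, 0, 0], [0, 0, 0], -1]]'

```text
time_s: 8.6
position: [0.609, 0.0171, 0.197]
tool_rot: [[0.926, -0.376, -0.007], [-0.376, -0.927, -0.0], [-0.006, 0.003, -1.0]]
ft_force: [-0.2, 1.2, -6.3]
grip_width: 0.0246
```

```bash
python3 go.py .6125 .0177 .200 -21.9
```

```text
t 8.6 pos [0.609  0.0171 0.197 ] F [-0.2  1.2 -6.3] w 0.0246 yaw -22.1 tz [-0.007  -0.0002] q6 102.6
shift [ 0.15 -0.09 -0.15] turn [ 0.0014  0.0031 -0.0017]
```

Call:
move_arm --motion '[[[0.15, -0.08, -0.1], [0.001, 0.003, -0.001], -1], [[0, 0, 0], [0, 0, 0], -1], [[0, 0, 0], [0, 0, 0], -1]]'

```text
time_s: 8.85
position: [0.6122, 0.019, 0.199]
tool_rot: [[0.928, -0.373, -0.001], [-0.373, -0.928, 0.0], [-0.001, 0.0, -1.0]]
ft_force: [-0.5, 0.2, -6.1]
grip_width: 0.0247
```

```bash
python3 go.py .6125 .0177 .200 -21.9; python3 w.py w5; python3 - <<'E'
from h import *
import pickle
for n in ("top","scene"):
    d=imaging.get_image(n); cv2.imwrite(f"pics/{n}5.png",d["img"])
E
python3 crop.py pics/scene5.png 210 130 110 90 7 pics/s5a.png
```

```text
t 8.85 pos [0.6122 0.019  0.199 ] F [-0.5  0.2 -6.1] w 0.0247 yaw -21.89 tz [-0.0006  0.0001] q6 102.6
shift [ 0.04  0.05 -0.05] turn [0.0001 0.0003 0.0001]
8.9 [0.61221221 0.01911286 0.19915307] [[ 9.28000203e-01 -3.72579598e-01 -2.57356541e-04]
 [-3.72579576e-01 -9.28000238e-01  1.33169586e-04]
 [-2.88443202e-04 -2.76956115e-05 -9.99999958e-01]] [ 0.67875778 -0.00829391  0.34130107]
```

View pics/w5.png

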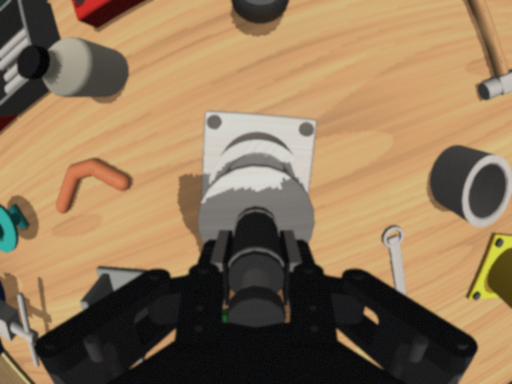

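View pics/s5a.png

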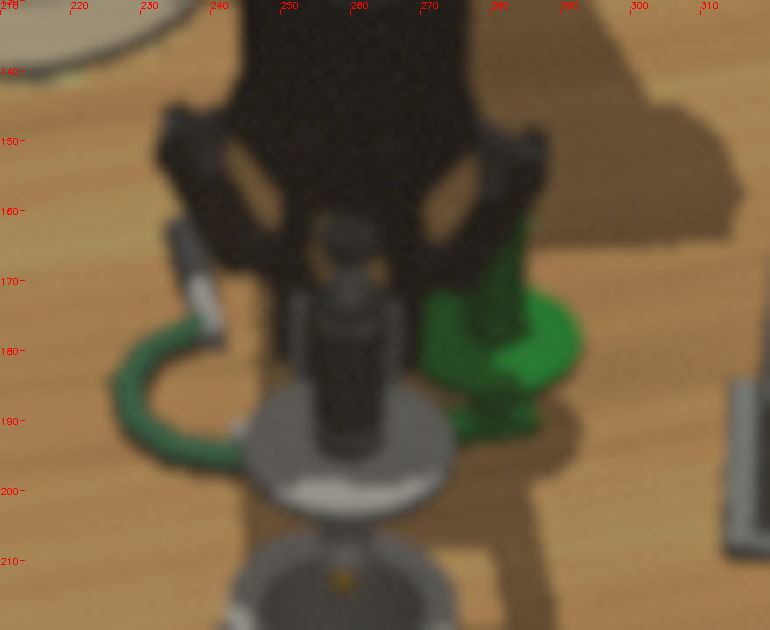

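```bash
python3 - <<'E'
from h import *
import pickle
t=np.linspace(0,2*np.pi,400)
def circ(c,r,z): return np.c_[c[0]+r*np.cos(t),c[1]+r*np.sin(t),0*t+z]
def ov(im,d,fish,items,x,y,w,h,k,o):
    c=cv2.resize(im[y:y+h,x:x+w],None,fx=k,fy=k,interpolation=cv2.INTER_CUBIC)
    for ce,r,z,col in items:
        for u,v in proj(d,circ(ce,r,z),fish):
            p=(int(round((u-x+.5)*k-.5)),int(round((v-y+.5)*k-.5)))
            if 0<=p[0]<w*k and 0<=p[1]<h*k: c[p[1],p[0]]=col
    return c
B=(.6125,.0172); G=(.6122,.0191)
it=[(B,.030,.09,(0,0,255)),(B,.043,.09,(0,255,0)),(G,.038,.167,(255,0,255)),(G,.011,.2595,(255,255,0)),(G,.013,.231,(0,255,255))]
d=pickle.load(open("w5.pkl","rb"));a=ov(d["img"],d,True,it,190,110,130,220,4,"")
d1=pickle.load(open("w1.pkl","rb"));b=ov(d1["img"],d1,True,it[:2],340,0,100,50,4,"")
s=cv2.imread("pics/scene5.png"); c=ov(s,CAL["scene"],False,it,220,150,75,100,5,"")
W=np.zeros((600,800,3),np.uint8)
a=cv2.resize(a,None,fx=.68,fy=.68); W[:a.shape[0],:a.shape[1]]=a; W[:500,400:775]=c
cv2.imwrite("pics/ov5.png",W); cv2.imwrite("pics/ov1.png",cv2.resize(b,None,fx=2,fy=2))
E
```

```text
(no output)
```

View pics/ov5.png

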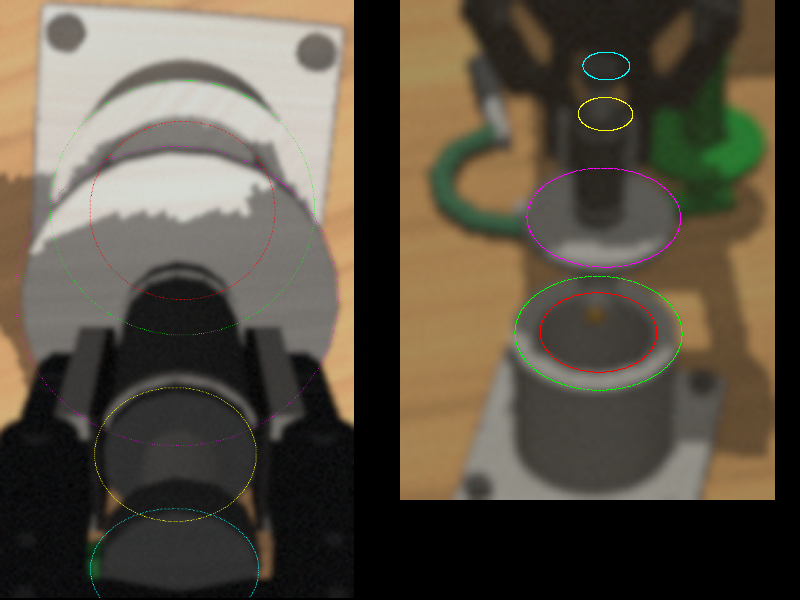

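View pics/ov1.png

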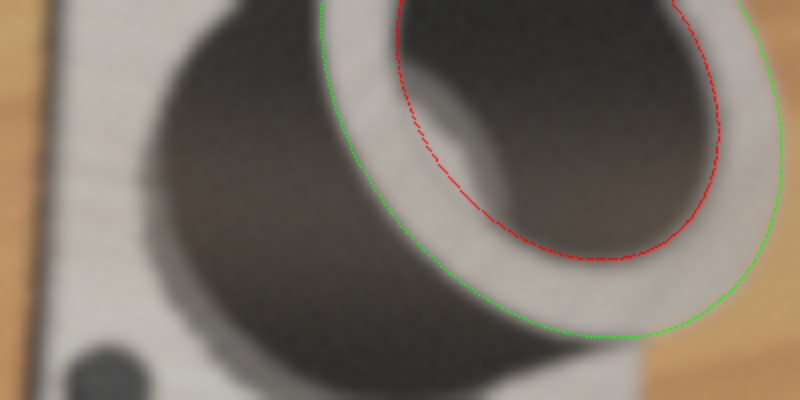

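Call:
move_arm --motion '[[[0.04, 0.08, 0.3], [0, 0, 0], -1], [[0, 0, 0.4], [0, 0, 0], -1], [[0, 0, 0.1], [0, 0, 0], -1]]'

```text
time_s: 9.25
position: [0.6122, 0.0175, 0.1824]
tool_rot: [[0.928, -0.372, 0.001], [-0.372, -0.928, -0.0], [0.001, -0.0, -1.0]]
ft_force: [0.1, 0.1, -5.6]
grip_width: 0.0243
```

```bash
python3 go.py .6125 .0172 .134 -21.9
```

```text
t 9.25 pos [0.6122 0.0175 0.1824] F [ 0.1  0.1 -5.6] w 0.0243 yaw -21.83 tz [ 0.0009 -0.0002] q6 102.4
shift [0.02 0.01 2.42] turn [-0.0001 -0.0004  0.0006]
```

Call:
move_arm --motion '[[[0.02, 0.01, 0.4], [0, 0, 0], -1], [[0, 0, 0.5], [0, 0, 0], -1], [[0, 0, 0.5], [0, 0, 0], -1], [[0, 0, 0.3], [0, 0, 0], -1], [[0, 0, 0.1], [0, 0, 0], -1]]'

```text
time_s: 9.67
position: [0.6118, 0.0172, 0.1411]
tool_rot: [[0.928, -0.372, -0.002], [-0.372, -0.928, 0.0], [-0.002, 0.0, -1.0]]
ft_force: [-0.9, -0.2, -6.9]
grip_width: 0.0243
```

```bash
python3 go.py .6125 .0172 .131 -21.9
```

```text
t 9.67 pos [0.6118 0.0172 0.1411] F [-0.9 -0.2 -6.9] w 0.0243 yaw -21.84 tz [-0.0018  0.0003] q6 102.4
shift [ 0.03 -0.01  0.5 ] turn [0.0002 0.0009 0.0005]
```

Entering the bore with no contact force. I'll go down in small steps until the collar seats.

Call:
move_arm --motion '[[[0.03, 0, 0.25], [0, 0.001, 0], -1], [[0, 0, 0.15], [0, 0, 0], -1], [[0, 0, 0.05], [0, 0, 0], -1]]'

```text
time_s: 9.92
position: [0.6124, 0.0169, 0.1305]
tool_rot: [[0.928, -0.372, -0.001], [-0.372, -0.928, -0.0], [-0.0, 0.001, -1.0]]
ft_force: [-0.2, 0.2, -5.6]
grip_width: 0.0244
```

```bash
python3 go.py .6125 .0172 .130 -21.9
```

```text
t 9.92 pos [0.6124 0.0169 0.1305] F [-0.2  0.2 -5.6] w 0.0244 yaw -21.85 tz [-0.0005 -0.0004] q6 102.4
shift [ 0.   -0.01  0.02] turn [0.0003 0.0002 0.0004]
```

Call:
move_arm --motion '[[[0, 0, 0.06], [0, 0, 0], -1], [[0, 0, 0], [0, 0, 0], -1]]'

```text
time_s: 10.08
position: [0.6125, 0.017, 0.1308]
tool_rot: [[0.928, -0.372, 0.001], [-0.372, -0.928, -0.001], [0.001, 0.0, -1.0]]
ft_force: [0.0, -0.1, -5.5]
grip_width: 0.0245
```

```bash
python3 go.py .6125 .0172 .130 -21.9
```

```text
t 10.08 pos [0.6125 0.017  0.1308] F [ 0.  -0.1 -5.5] w 0.0245 yaw -21.84 tz [ 0.0007 -0.0007] q6 102.4
shift [-0.   -0.01  0.04] turn [ 0.0002 -0.0005  0.0005]
```

Call:
move_arm --motion '[[[0, 0, 0.08], [0, 0, 0], -1], [[0, 0, 0.04], [0, 0, 0], -1]]'

```text
time_s: 10.25
position: [0.6129, 0.0169, 0.1302]
tool_rot: [[0.928, -0.372, 0.003], [-0.372, -0.928, -0.001], [0.004, -0.0, -1.0]]
ft_force: [-4.5, -0.5, 2.4]
grip_width: 0.0244
```

```bash
python3 go.py .6125 .0172 .130 -21.9; python3 w.py w6
```

```text
t 10.25 pos [0.6129 0.0169 0.1302] F [-4.5 -0.5  2.4] w 0.0244 yaw -21.84 tz [ 0.0033 -0.0013] q6 102.4
shift [-0.02 -0.01  0.01] turn [-0.     -0.0017  0.0005]
10.3 [0.61282152 0.01695853 0.13022011] [[ 9.28285427e-01 -3.71853719e-01  3.31322906e-03]
 [-3.71851357e-01 -9.28291340e-01 -1.32532896e-03]
 [ 3.56847035e-03 -1.74516129e-06 -9.99993633e-01]] [ 0.67891359 -0.01007922  0.27279476]
```

View pics/w6.png

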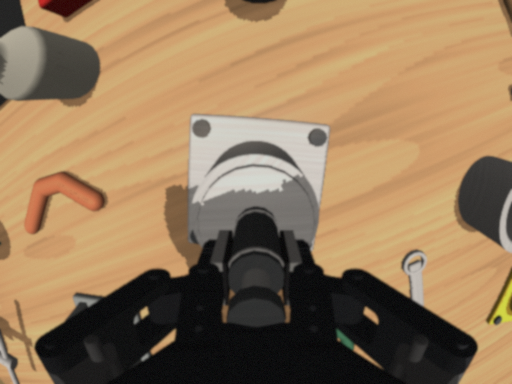

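Call:
move_arm --motion '[[[0, 0, 0], [0, 0, 0], -0.2], [[0, 0, 0], [0, 0, 0], 0.2], [[0, 0, 0], [0, 0, 0], 0.6], [[0, 0, 0], [0, 0, 0], 0.8], [[0, 0, 0], [0, -0.001, 0], 0.8]]'

```text
time_s: 10.72
position: [0.615, 0.0166, 0.1319]
tool_rot: [[0.928, -0.372, 0.009], [-0.372, -0.928, -0.001], [0.008, -0.002, -1.0]]
ft_force: [-0.1, 0.3, -0.2]
grip_width: 0.0769
```

```bash
python3 go.py .6125 .0172 .215 -21.9; python3 w.py w7
```

```text
t 10.72 pos [0.615  0.0166 0.1319] F [-0.1  0.3 -0.2] w 0.0769 yaw -21.84 tz [ 0.0085 -0.0015] q6 102.4
shift [-0.09  0.01 -4.15] turn [-0.0009 -0.004   0.0005]
10.7667 [0.61505862 0.01654096 0.13195279] [[ 0.92815952 -0.37208758  0.0084107 ]
 [-0.37208908 -0.9281959  -0.00144367]
 [ 0.00834395 -0.00178957 -0.99996359]] [ 0.68032769 -0.01042163  0.27487962]
```

View pics/w7.png

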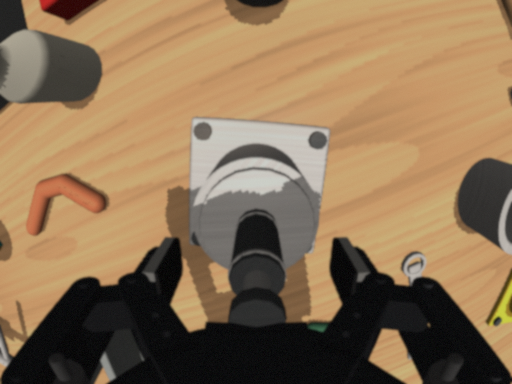

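Call:
move_arm --motion '[[[-0.1, 0, -0.4], [-0.001, -0.004, 0], 0.9], [[0, 0, -0.8], [0, 0, 0], 0.9], [[0, 0, -0.9], [0, 0, 0], 0.9], [[0, 0, -0.9], [0, 0, 0], 0.9], [[0, 0, -0.9], [0, 0, 0], 0.9], [[0, 0, -0.4], [0, 0, 0], 0.9], [[0, 0, 0], [0, 0, 0], 0.9]]'

```text
time_s: 11.35
position: [0.6131, 0.0172, 0.22]
tool_rot: [[0.928, -0.372, -0.003], [-0.372, -0.928, 0.0], [-0.003, 0.001, -1.0]]
ft_force: [-0.8, 0.4, 0.1]
grip_width: 0.0811
```

```bash
python3 go.py .6125 .0172 .210 -21.9; python3 w.py w8;python3 crop.py pics/w8.png 180 110 140 190 4 pics/w8a.png
```

```text
t 11.35 pos [0.6131 0.0172 0.22  ] F [-0.8  0.4  0.1] w 0.0811 yaw -21.86 tz [-0.0034  0.0004] q6 102.4
shift [-0.03  0.01  0.5 ] turn [0.0004 0.0016 0.0003]
11.4 [0.61290667 0.01725233 0.21921067] [[ 9.28086234e-01 -3.72339401e-01 -4.39457621e-03]
 [-3.72340368e-01 -9.28096039e-01  6.26651964e-04]
 [-4.31191599e-03  1.05469106e-03 -9.99990147e-01]] [ 0.68013659 -0.01008324  0.36211108]
```

View pics/w8a.png

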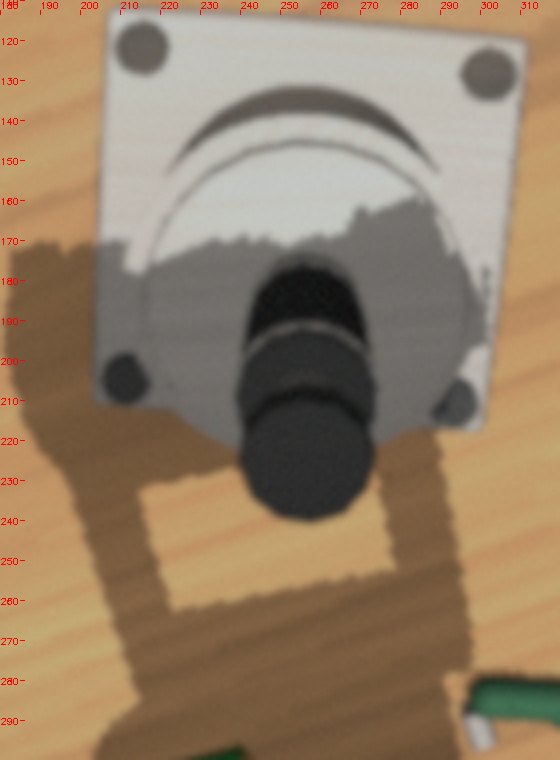

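```bash
python3 -c "
from h import *;import pickle
d=pickle.load(open('w8.pkl','rb'))
print(proj(d,[[.6125,.0172,.1905]],True), onz(d,256.7,223.4,.1905,True))"
```

```text
[[254.96255732 224.70823955]] [0.61292069 0.01586079 0.1905    ]
```

Call:
move_arm --motion '[[[-0.03, 0, 0], [0, 0.001, 0], 0], [[0, 0, 0], [0, 0, 0], -1], [[0, 0, 0], [0, 0, 0], -1], [[0, 0, 0], [0, 0, 0], -1], [[0, 0, 0], [0, 0, 0], -1], [[0, 0, 0], [0, 0, 0], -1]]' --squeeze 30

```text
time_s: 11.9
position: [0.6109, 0.0177, 0.2141]
tool_rot: [[0.928, -0.372, -0.01], [-0.372, -0.928, 0.001], [-0.01, 0.003, -1.0]]
ft_force: [-0.0, -0.6, 0.3]
grip_width: 0.0077
```

```bash
python3 go.py .6125 .0172 .194 -21.9
```

```text
t 11.9 pos [0.6109 0.0177 0.2141] F [-0.  -0.6  0.3] w 0.0077 yaw -21.86 tz [-0.0102  0.0011] q6 102.5
shift [ 0.09 -0.01  1.  ] turn [0.0013 0.0047 0.0003]
```

Call:
move_arm --motion '[[[0.09, 0.03, 0.3], [0.001, 0.004, 0], -1], [[0, 0, 0.25], [0, 0.001, 0], -1], [[0, 0, 0.15], [0, 0, 0], -1], [[0, 0, 0], [0, 0, 0], -1]]'

```text
time_s: 12.23
position: [0.6122, 0.0163, 0.1979]
tool_rot: [[0.928, -0.372, 0.0], [-0.372, -0.928, -0.001], [0.001, 0.001, -1.0]]
ft_force: [-0.0, 0.3, 0.3]
grip_width: -0.0001
```

```bash
python3 go.py .6127 .0166 .172 -21.9
```

```text
t 12.23 pos [0.6122 0.0163 0.1979] F [-0.   0.3  0.3] w -0.0001 yaw -21.86 tz [ 0.0003 -0.0009] q6 102.4
shift [ 0.02 -0.02  1.29] turn [ 0.0003 -0.0003  0.0003]
```

Call:
move_arm --motion '[[[0.02, 0, 0.1], [0, 0, 0], -1], [[0, 0, 0.1], [0, 0, 0], -1], [[0, 0, 0.1], [0, 0, 0], -1], [[0, 0, 0.1], [0, 0, 0], -1], [[0, 0, 0.1], [0, 0, 0], -1], [[0, 0, 0.1], [0, 0, 0], -1]]'

```text
time_s: 12.73
position: [0.6129, 0.0161, 0.1878]
tool_rot: [[0.928, -0.372, 0.003], [-0.372, -0.928, -0.002], [0.004, 0.0, -1.0]]
ft_force: [-4.9, 0.5, 9.2]
grip_width: -0.0002
```

```bash
python3 go.py .6127 .0166 .172 -21.9
```

```text
t 12.73 pos [0.6129 0.0161 0.1878] F [-4.9  0.5  9.2] w -0.0002 yaw -21.86 tz [ 0.0034 -0.0017] q6 102.3
shift [-0.02 -0.02  0.79] turn [ 0.0001 -0.0018  0.0004]
```

Call:
move_arm --motion '[[[-0.04, -0.01, 0.08], [0, -0.002, 0], -1], [[-0.01, 0, 0.1], [0, -0.001, 0], -1]]'

```text
time_s: 12.9
position: [0.6128, 0.0161, 0.1865]
tool_rot: [[0.928, -0.372, 0.002], [-0.372, -0.928, -0.001], [0.002, 0.0, -1.0]]
ft_force: [-3.0, 1.2, 7.1]
grip_width: 0.0002
```

```bash
python3 go.py .6127 .0166 .172 -21.9
```

```text
t 12.9 pos [0.6128 0.0161 0.1865] F [-3.   1.2  7.1] w 0.0002 yaw -21.86 tz [ 0.0021 -0.0012] q6 102.3
shift [-0.01 -0.02  0.72] turn [ 0.0001 -0.0011  0.0003]
```

Call:
move_arm --motion '[[[-0.03, -0.01, 0.12], [0, -0.001, 0], -1], [[-0.02, 0, 0.12], [0, -0.001, 0], -1], [[-0.02, 0, 0.12], [0, -0.001, 0], -1]]'

```text
time_s: 13.15
position: [0.6128, 0.0161, 0.183]
tool_rot: [[0.928, -0.373, 0.003], [-0.373, -0.928, -0.001], [0.004, -0.0, -1.0]]
ft_force: [-1.2, -1.1, 6.9]
grip_width: 0.0001
```

```bash
python3 go.py .6127 .0166 .172 -21.9
```

```text
t 13.15 pos [0.6128 0.0161 0.183 ] F [-1.2 -1.1  6.9] w 0.0001 yaw -21.87 tz [ 0.0034 -0.0011] q6 102.3
shift [-0.02 -0.02  0.55] turn [-0.0001 -0.0017  0.0002]
```

Call:
move_arm --motion '[[[-0.03, -0.01, 0.12], [0, -0.002, 0], -1], [[-0.02, 0, 0.12], [0, -0.001, 0], -1], [[-0.02, 0, 0.12], [0, -0.001, 0], -1], [[-0.02, 0, 0.12], [0, -0.001, 0], -1]]'

```text
time_s: 13.48
position: [0.6127, 0.0161, 0.1779]
tool_rot: [[0.928, -0.373, 0.003], [-0.373, -0.928, 0.0], [0.002, -0.001, -1.0]]
ft_force: [0.2, -0.4, 1.1]
grip_width: -0.0001
```

```bash
python3 go.py .6127 .0166 .172 -21.9
```

```text
t 13.48 pos [0.6127 0.0161 0.1779] F [ 0.2 -0.4  1.1] w -0.0001 yaw -21.88 tz [0.0026 0.    ] q6 102.3
shift [-0.01 -0.02  0.3 ] turn [-0.0005 -0.0011  0.0001]
```

Call:
move_arm --motion '[[[-0.02, 0, 0.12], [0, -0.001, 0], -1], [[-0.01, 0, 0.12], [0, -0.001, 0], -1], [[-0.01, 0, 0.1], [0, 0, 0], -1]]'

```text
time_s: 13.73
position: [0.6129, 0.0161, 0.1724]
tool_rot: [[0.928, -0.373, 0.002], [-0.373, -0.928, 0.001], [0.002, -0.002, -1.0]]
ft_force: [-3.6, 0.5, 22.6]
grip_width: 0.0002
```

```bash
python3 go.py .6127 .0166 .172 -21.9
```

```text
t 13.73 pos [0.6129 0.0161 0.1724] F [-3.6  0.5 22.6] w 0.0002 yaw -21.89 tz [0.0025 0.0007] q6 102.3
shift [-0.02 -0.02  0.02] turn [-0.0008 -0.001   0.0001]
```

Call:
move_arm --motion '[[[-0.02, 0, 0.03], [0, 0, 0], -1], [[-0.01, 0, -0.15], [0, 0, 0], -1], [[0, 0, -0.5], [0, 0, 0], -1], [[0, 0, -0.8], [0, 0, 0], -1], [[0, 0, -0.8], [0, 0, 0], -1], [[0, 0, -0.3], [0, 0, 0], 0], [[0, 0, 0], [0, 0, 0], 0.9], [[0, 0, 0], [0, 0, 0], 0.9], [[0, 0, 0], [0, 0, 0], 0.9]]'

```text
time_s: 14.48
position: [0.6112, 0.0168, 0.2238]
tool_rot: [[0.928, -0.373, -0.002], [-0.373, -0.928, 0.002], [-0.003, -0.001, -1.0]]
ft_force: [-0.3, 0.4, -0.0]
grip_width: 0.0474
```

```bash
python3 go.py .6127 .0166 .215 -21.9; python3 w.py w9;python3 crop.py pics/w9.png 180 110 140 190 4 pics/w9a.png;  python3 - <<'E'
from h import *
d=imaging.get_image("scene"); cv2.imwrite(f"pics/scene9.png",d["img"])
E
python3 crop.py pics/scene9.png 210 130 110 90 7 pics/s9a.png
```

```text
t 14.48 pos [0.6112 0.0168 0.2238] F [-0.3  0.4 -0. ] w 0.0474 yaw -21.87 tz [-0.0024  0.0021] q6 102.3
shift [ 0.07 -0.02  0.44] turn [-0.0005  0.0014  0.0002]
14.5333 [0.61114006 0.01682629 0.2235552 ] [[ 9.27998076e-01 -3.72573214e-01 -2.96156609e-03]
 [-3.72568045e-01 -9.28002365e-01  2.15937765e-03]
 [-3.55286660e-03 -9.00513418e-04 -9.99993283e-01]] [ 0.67810627 -0.01075266  0.36588621]
```

View pics/w9a.png

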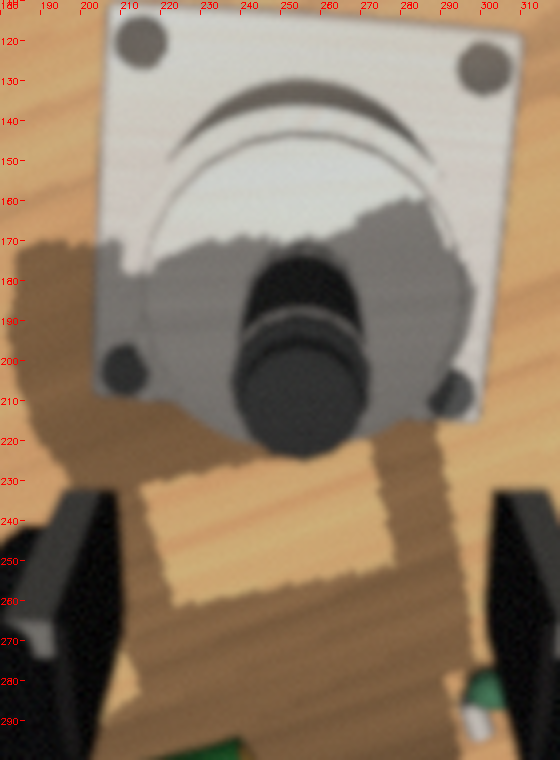

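View pics/s9a.png

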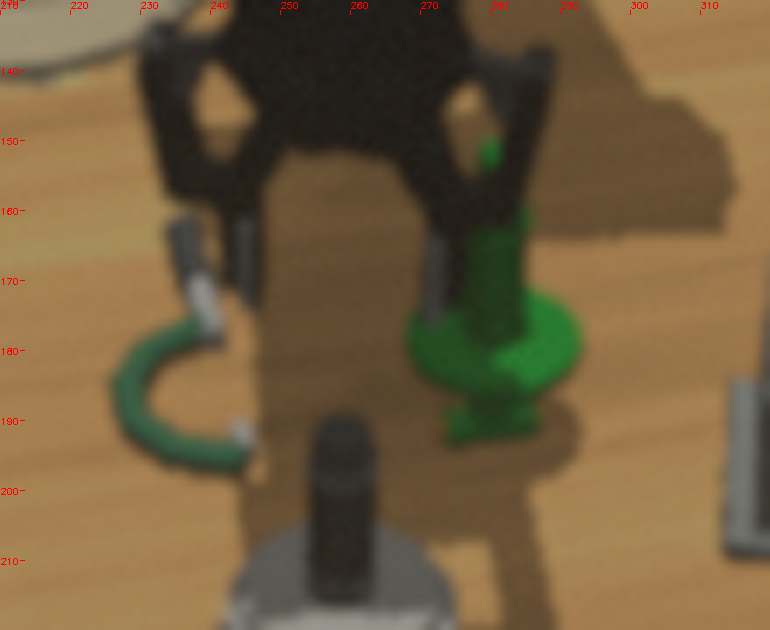

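```bash
python3 -c "
from h import *;import pickle
d=pickle.load(open('w9.pkl','rb'))
print(proj(d,[[.6125,.0172,.1725]],True), onz(d,255.1,211.6,.1725,True))
t=np.linspace(0,6.283,300);im=cv2.resize(d['img'][110:250,180:320],None,fx=4,fy=4,interpolation=cv2.INTER_CUBIC)
for c,r,z,col in (((.6125,.0168),.038,.098,(0,0,255)),((.6125,.0172),.043,.09,(0,255,0)),((.6125,.0168),.011,.1725,(255,255,0))):
  for u,v in proj(d,np.c_[c[0]+r*np.cos(t),c[1]+r*np.sin(t),0*t+z],True):
    p=(int((v-110+.5)*4),int((u-180+.5)*4))
    if 0<=p[0]<560 and 0<=p[1]<560: im[p]=col
cv2.imwrite('pics/ov9.png',im)"
```

```text
[[253.54331683 210.34376067]] [0.611236   0.01654591 0.1725    ]
```

View pics/ov9.png

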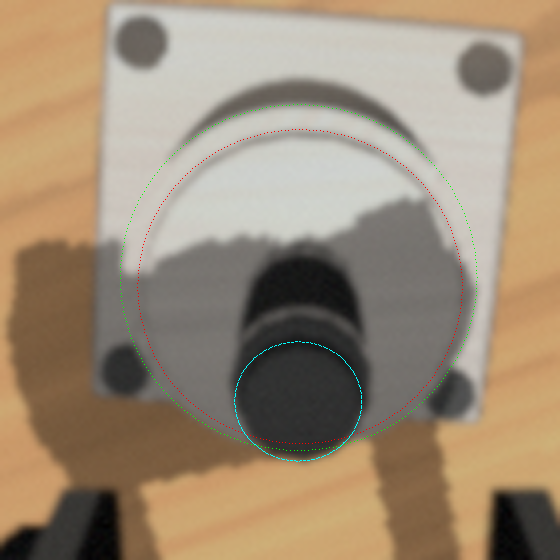

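Call:
move_arm --motion '[[[0, 0, 0.5], [0, 0, 0], 0.9], [[0, 0, 0.9], [0, 0, 0], 0.9], [[0, 0, 0.9], [0, 0, 0], 0.9], [[0, 0, 0.9], [0, 0, 0], 0.9], [[0, 0, 0.6], [0, 0, 0], 0.9], [[0, 0, 0.3], [0, 0, 0], 0.9], [[0, 0, 0.1], [0, 0, 0], 0.9]]'

```text
time_s: 15.17
position: [0.6089, 0.0173, 0.1296]
tool_rot: [[0.928, -0.373, -0.009], [-0.373, -0.928, 0.003], [-0.009, 0.0, -1.0]]
ft_force: [-0.3, -0.2, -0.6]
grip_width: 0.0815
```

```bash
python3 go.py .6111 .0163 .130 -21.9
```

```text
t 15.17 pos [0.6089 0.0173 0.1296] F [-0.3 -0.2 -0.6] w 0.0815 yaw -21.88 tz [-0.0089  0.0032] q6 102.3
shift [ 0.12  0.   -0.02] turn [0.0002 0.0045 0.0002]
```

Call:
move_arm --motion '[[[0.1, 0, 0], [0, 0.004, 0], 0.9], [[0, 0, 0], [0, 0, 0], 0.9], [[0, 0, 0], [0, 0, 0], 0.9]]'

```text
time_s: 15.42
position: [0.6108, 0.0165, 0.129]
tool_rot: [[0.928, -0.373, -0.001], [-0.373, -0.928, -0.0], [-0.001, 0.0, -1.0]]
ft_force: [0.4, 1.1, -0.5]
grip_width: 0.0813
```

```bash
python3 go.py .6111 .0163 .130 -21.9
```

```text
t 15.42 pos [0.6108 0.0165 0.129 ] F [ 0.4  1.1 -0.5] w 0.0813 yaw -21.88 tz [-0.0012 -0.    ] q6 102.4
shift [ 0.01  0.   -0.05] turn [0.0002 0.0005 0.0001]
```

Call:
move_arm --motion '[[[0.01, 0, -0.03], [0, 0, 0], 0.9], [[0, 0, 0], [0, 0, 0], 0.9]]'

```text
time_s: 15.58
position: [0.6116, 0.0163, 0.131]
tool_rot: [[0.928, -0.373, 0.001], [-0.373, -0.928, -0.001], [0.001, 0.0, -1.0]]
ft_force: [0.6, -0.4, 0.3]
grip_width: 0.0807
```

```bash
python3 go.py .6111 .0163 .130 -21.9; python3 w.py w10; python3 crop.py pics/w10.png 130 110 250 220 3 pics/w10a.png
```

```text
t 15.58 pos [0.6116 0.0163 0.131 ] F [ 0.6 -0.4  0.3] w 0.0807 yaw -21.88 tz [ 0.0012 -0.0005] q6 102.3
shift [-0.02  0.01  0.05] turn [ 0.     -0.0006  0.0002]
15.6333 [0.61161011 0.016289   0.13096611] [[ 9.27953957e-01 -3.72692430e-01  1.34443448e-03]
 [-3.72691976e-01 -9.27954930e-01 -5.82833575e-04]
 [ 1.46479226e-03  3.97827797e-05 -9.99998926e-01]] [ 0.67795993 -0.01088644  0.27333954]
```

View pics/w10a.png

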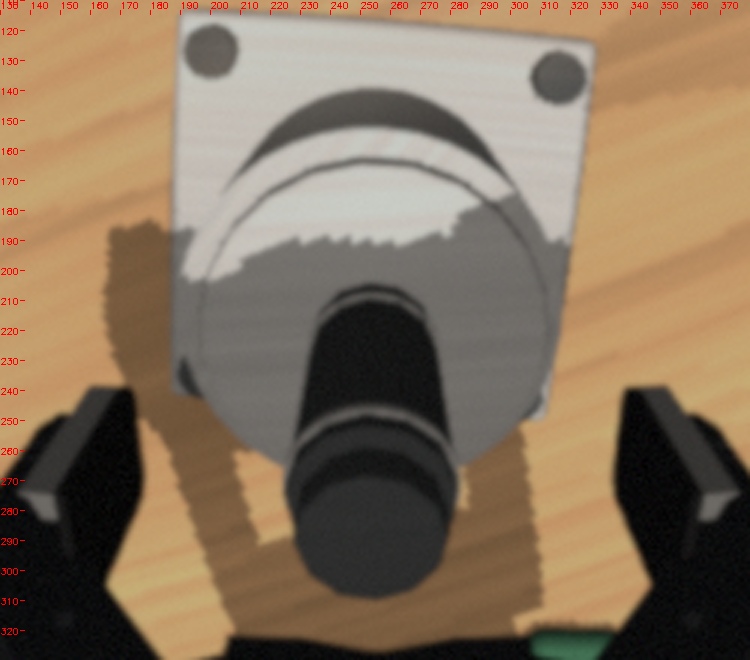

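Call:
move_arm --motion '[[[-0.02, -0.02, 0.03], [0, 0, 0], 0.3], [[0, 0, 0], [0, 0, 0], 0], [[0, 0, 0], [0, 0, 0], -0.2]]' --squeeze 50

```text
time_s: 15.88
position: [0.6116, 0.0169, 0.1312]
tool_rot: [[0.928, -0.373, 0.003], [-0.373, -0.928, -0.001], [0.003, -0.0, -1.0]]
ft_force: [0.3, 0.2, -0.9]
grip_width: 0.0466
```

```bash
python3 go.py .6111 .0166 .130 -21.9
```

```text
t 15.88 pos [0.6116 0.0169 0.1312] F [ 0.3  0.2 -0.9] w 0.0466 yaw -21.88 tz [ 0.0029 -0.0008] q6 102.4
shift [-0.02  0.02  0.06] turn [-0.0002 -0.0014  0.0002]
```

Call:
move_arm --motion '[[[-0.02, 0, 0.02], [0, -0.001, 0], -0.5], [[0, 0, 0], [0, 0, 0], -0.7], [[0, 0, 0], [0, 0, 0], -1], [[0, 0, 0], [0, 0, 0], -1]]'

```text
time_s: 16.22
position: [0.6113, 0.0173, 0.131]
tool_rot: [[0.928, -0.372, 0.001], [-0.372, -0.928, 0.0], [0.001, -0.001, -1.0]]
ft_force: [1.0, 1.4, 0.3]
grip_width: 0.0247
```

```bash
python3 go.py .6115 .0166 .135 -21.9
```

```text
t 16.22 pos [0.6113 0.0173 0.131 ] F [1.  1.4 0.3] w 0.0247 yaw -21.86 tz [0.0013 0.0004] q6 102.4
shift [ 0.02  0.03 -0.2 ] turn [-0.0004 -0.0005  0.0003]
```

Call:
move_arm --motion '[[[0, 0, -0.08], [0, 0, 0], -1], [[0.01, 0, -0.12], [0, 0, 0], -1], [[0.01, 0, -0.12], [0, 0, 0], -1]]'

```text
time_s: 16.47
position: [0.6108, 0.0172, 0.135]
tool_rot: [[0.928, -0.373, -0.003], [-0.373, -0.928, 0.001], [-0.004, 0.0, -1.0]]
ft_force: [1.0, 0.4, -7.1]
grip_width: 0.0247
```

```bash
python3 go.py .6113 .0173 .136 -21.86
```

```text
t 16.47 pos [0.6108 0.0172 0.135 ] F [ 1.   0.4 -7.1] w 0.0247 yaw -21.87 tz [-0.0033  0.0011] q6 102.4
shift [ 0.02 -0.01 -0.05] turn [ 0.0001  0.0017 -0.0001]
```

Call:
move_arm --motion '[[[0.03, 0, -0.08], [0, 0.002, 0], -1], [[0.02, 0, -0.1], [0, 0.001, 0], -1]]'

```text
time_s: 16.63
position: [0.6112, 0.0169, 0.1378]
tool_rot: [[0.928, -0.373, 0.0], [-0.373, -0.928, -0.001], [0.0, 0.001, -1.0]]
ft_force: [-0.0, 1.3, -6.5]
grip_width: 0.0246
```

```bash
python3 go.py .6113 .0173 .140 -21.86
```

```text
t 16.63 pos [0.6112 0.0169 0.1378] F [-0.   1.3 -6.5] w 0.0246 yaw -21.89 tz [ 0.0001 -0.0008] q6 102.4
shift [-0.   -0.02 -0.11] turn [ 0.0003 -0.0002 -0.0002]
```

Call:
move_arm --motion '[[[0.01, -0.02, -0.1], [0, 0.0005, 0], -1], [[0.015, 0, -0.12], [0, 0.0007, 0], -1], [[0.015, 0, -0.12], [0, 0.0007, 0], -1]]'

```text
time_s: 16.88
position: [0.6113, 0.0171, 0.1445]
tool_rot: [[0.928, -0.373, 0.001], [-0.373, -0.928, -0.002], [0.002, 0.001, -1.0]]
ft_force: [-0.2, 0.8, -6.4]
grip_width: 0.0247
```

```bash
python3 go.py .6113 .0173 .145 -21.86
```

```text
t 16.88 pos [0.6113 0.0171 0.1445] F [-0.2  0.8 -6.4] w 0.0247 yaw -21.88 tz [ 0.0013 -0.0019] q6 102.5
shift [-0.   -0.01 -0.03] turn [ 0.0006 -0.0009 -0.0002]
```

Call:
move_arm --motion '[[[0.005, -0.01, -0.12], [0.0005, -0.0005, 0], -1], [[0.01, 0, -0.12], [0, 0.0003, 0], -1], [[0.01, 0, -0.12], [0, 0.0003, 0], -1]]'

```text
time_s: 17.13
position: [0.6115, 0.0172, 0.1526]
tool_rot: [[0.928, -0.373, 0.001], [-0.373, -0.928, -0.001], [0.002, 0.0, -1.0]]
ft_force: [-0.1, 0.6, -5.9]
grip_width: 0.0249
```

```bash
python3 go.py .6113 .0173 .153 -21.86
```

```text
t 17.13 pos [0.6115 0.0172 0.1526] F [-0.1  0.6 -5.9] w 0.0249 yaw -21.88 tz [ 0.0012 -0.001 ] q6 102.4
shift [-0.01  0.   -0.02] turn [ 0.0002 -0.0007 -0.0001]
```

Call:
move_arm --motion '[[[-0.005, 0, -0.12], [0, -0.0005, 0], -1], [[0.01, 0, -0.12], [0, 0.0003, 0], -1], [[0.01, 0, -0.12], [0, 0.0003, 0], -1], [[0.01, 0, -0.12], [0, 0.0003, 0], -1]]'

```text
time_s: 17.47
position: [0.6117, 0.0171, 0.1633]
tool_rot: [[0.928, -0.373, 0.001], [-0.373, -0.928, -0.001], [0.002, 0.0, -1.0]]
ft_force: [-0.8, 0.5, -7.2]
grip_width: 0.0242
```

```bash
python3 go.py .6113 .0173 .163 -21.86
```

```text
t 17.47 pos [0.6117 0.0171 0.1633] F [-0.8  0.5 -7.2] w 0.0242 yaw -21.87 tz [ 0.0013 -0.0011] q6 102.4
shift [-0.02 -0.    0.02] turn [ 0.0002 -0.0008 -0.0001]
```

Call:
move_arm --motion '[[[-0.02, 0, -0.12], [0, -0.0008, 0], -1], [[0.005, 0, -0.12], [0, 0, 0], -1], [[0.005, 0, -0.12], [0, 0, 0], -1]]'

```text
time_s: 17.72
position: [0.6116, 0.0172, 0.1714]
tool_rot: [[0.928, -0.373, 0.0], [-0.373, -0.928, -0.001], [0.0, 0.0, -1.0]]
ft_force: [-0.7, -0.6, -7.0]
grip_width: 0.0247
```

```bash
python3 go.py .6113 .0173 .170 -21.86
```

```text
t 17.72 pos [0.6116 0.0172 0.1714] F [-0.7 -0.6 -7. ] w 0.0247 yaw -21.87 tz [ 0.0001 -0.0005] q6 102.4
shift [-0.02  0.    0.07] turn [ 0.0002 -0.0001 -0.0001]
```

Call:
move_arm --motion '[[[-0.015, 0, -0.12], [0, 0, 0], -1], [[0.005, 0, -0.12], [0, 0, 0], -1], [[0.005, 0, -0.15], [0, 0, 0], -1], [[0.005, 0, -0.2], [0, 0, 0], -1], [[0.01, 0, -0.4], [0, 0, 0], -1], [[0.02, 0, -0.5], [0, 0.001, 0], -1], [[0.02, 0, -0.4], [0, 0.001, 0], -1], [[0, 0, -0.1], [0, 0.001, 0], -1], [[0, 0, 0], [0, 0, 0], -1]]'

```text
time_s: 18.47
position: [0.6134, 0.0165, 0.2175]
tool_rot: [[0.928, -0.373, 0.011], [-0.373, -0.928, -0.004], [0.011, -0.0, -1.0]]
ft_force: [0.3, -0.2, -6.9]
grip_width: 0.0247
```

```bash
python3 go.py .495 .2625 .21 -21.9; python3 - <<'E'
from h import *
for n in ("scene","top"):
    d=imaging.get_image(n); cv2.imwrite(f"pics/{n}11.png",d["img"])
E
python3 crop.py pics/scene11.png 210 130 110 90 7 pics/s11a.png
```

```text
t 18.47 pos [0.6134 0.0165 0.2175] F [ 0.3 -0.2 -6.9] w 0.0247 yaw -21.88 tz [ 0.0106 -0.0041] q6 102.4
shift [-10.08  -9.21   0.26] turn [-0.0001 -0.0054  0.0002]
```

View pics/s11a.png

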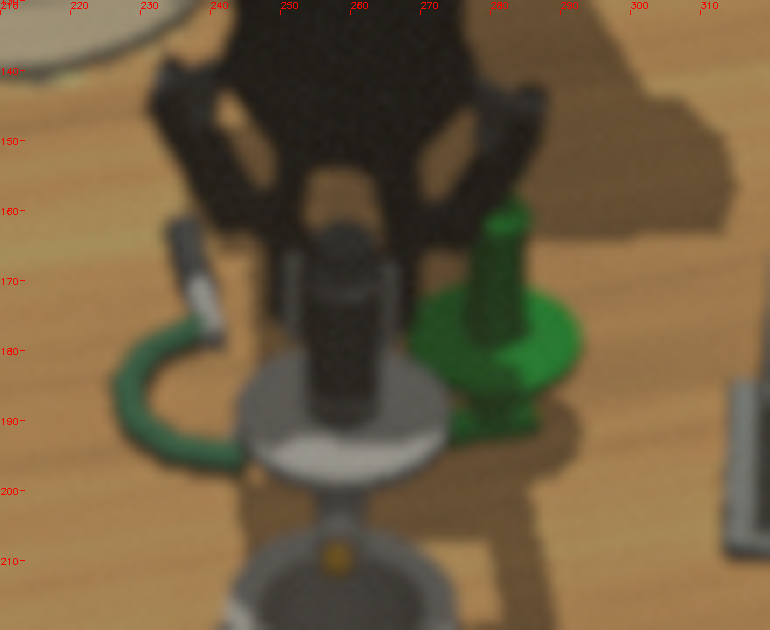

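```bash
python3 - <<'E'
from h import *
o=readout.observe(); R=o["tool_rot"]; p=o["position"]
# gauge axes: up = -toolz ; x = tool x
for L in (.024,.030,.036):
    for s in (1,-1):
        P=p+R[:,2]*(.0405+.042)+s*R[:,0]*L
        print(L,s,proj(CAL["scene"],P).round(1), proj(CAL["scene"],P+[0,0,.003]).round(1))
print(proj(CAL["scene"],p+R[:,2]*.0405+0).round(1))
E
python3 crop.py pics/scene11.png 240 190 40 40 14 pics/s11b.png
```

```text
0.024 1 [[258.  209.6]] [[258.  208.7]]
0.024 -1 [[260.3 197.3]] [[260.3 196.4]]
0.03 1 [[257.7 211.2]] [[257.7 210.3]]
0.03 -1 [[260.6 195.8]] [[260.6 194.9]]
0.036 1 [[257.4 212.9]] [[257.4 212. ]]
0.036 -1 [[260.8 194.3]] [[260.8 193.4]]
[[259.4 190.4]]
```

View pics/s11b.png

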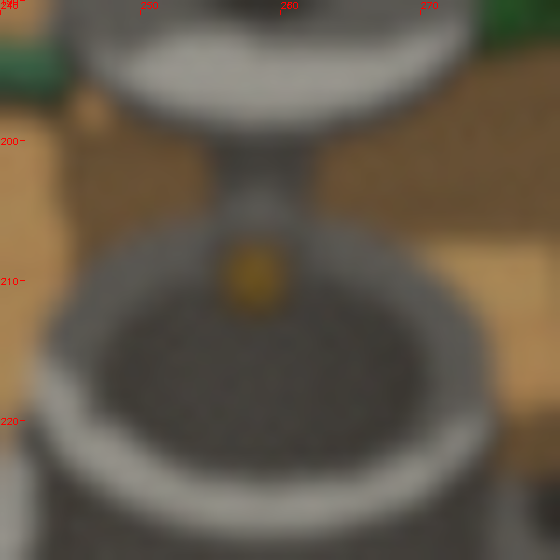

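Call:
move_arm --motion '[[[-0.3, -0.27, 0], [0, -0.003, 0], -1], [[-0.65, -0.6, 0], [0, -0.003, 0], -1], [[-0.7, -0.64, 0], [0, 0, 0], -1], [[-0.7, -0.64, 0], [0, 0, 0], -1], [[-0.7, -0.64, 0], [0, 0, 0], -1], [[-0.7, -0.64, 0], [0, 0, 0], -1], [[-0.7, -0.64, 0], [0, 0, 0], -1], [[-0.7, -0.64, 0], [0, 0, 0], -1], [[-0.7, -0.64, 0], [0, 0, 0], -1], [[-0.7, -0.64, 0], [0, 0, 0], -1], [[-0.7, -0.64, 0], [0, 0, 0], -1], [[-0.7, -0.64, 0], [0, 0, 0], -1]]'

```text
time_s: 19.57
position: [0.5054, 0.2285, 0.2131]
tool_rot: [[0.928, -0.373, -0.019], [-0.373, -0.928, 0.004], [-0.019, 0.003, -1.0]]
ft_force: [0.3, 0.7, -5.6]
grip_width: 0.0247
```

```bash
python3 go.py .495 .2625 .21 -21.9
```

```text
t 19.57 pos [0.5054 0.2285 0.2131] F [ 0.3  0.7 -5.6] w 0.0247 yaw -21.89 tz [-0.019   0.0044] q6 123.7
shift [-1.12 -1.38  0.17] turn [0.0014 0.0092 0.0001]
```

Call:
move_arm --motion '[[[-0.5, -0.6, 0], [0, 0.003, 0], -1], [[-0.35, -0.4, 0], [0, 0.003, 0], -1], [[-0.2, -0.25, 0], [0, 0.002, 0], -1], [[-0.05, -0.1, 0], [0, 0, 0], -1], [[0, 0, 0], [0, 0, 0], -1]]'

```text
time_s: 19.98
position: [0.4865, 0.2708, 0.2124]
tool_rot: [[0.931, -0.365, -0.009], [-0.365, -0.931, -0.001], [-0.008, 0.004, -1.0]]
ft_force: [-0.2, -0.4, -6.2]
grip_width: 0.0247
```

```bash
python3 go.py .495 .2625 .20 -21.9
```

```text
t 19.98 pos [0.4865 0.2708 0.2124] F [-0.2 -0.4 -6.2] w 0.0247 yaw -21.42 tz [-0.0091 -0.0008] q6 128.3
shift [0.55 0.23 0.62] turn [0.002  0.0039 0.004 ]
```

Call:
move_arm --motion '[[[0.5, 0.22, 0.2], [0.002, 0.004, 0.003], -1], [[0, 0, 0], [0, 0, 0], -1], [[0, 0, 0], [0, 0, 0], -1]]'

```text
time_s: 20.23
position: [0.4946, 0.2619, 0.2078]
tool_rot: [[0.928, -0.372, -0.0], [-0.372, -0.928, -0.0], [0.0, 0.0, -1.0]]
ft_force: [1.2, 0.5, -5.8]
grip_width: 0.0248
```

```bash
python3 go.py .495 .2625 .20 -21.9
```

```text
t 20.23 pos [0.4946 0.2619 0.2078] F [ 1.2  0.5 -5.8] w 0.0248 yaw -21.84 tz [-0.0001 -0.0004] q6 127.6
shift [ 0.01 -0.04  0.39] turn [ 0.0002 -0.      0.0005]
```

```bash
python3 - <<'E'
from h import *
d=imaging.get_image("scene"); cv2.imwrite("pics/scene12.png",d["img"])
o=readout.observe(); R=o["tool_rot"]; p=o["position"]
for L in (.024,.030,.036):
    for s in (1,-1):
        print(L,s,proj(d,p+R[:,2]*(.0405+.042)+s*R[:,0]*L).round(1))
E
python3 crop.py pics/scene12.png 305 130 60 80 9 pics/s12a.png; python3 w.py w12
```

```text
0.024 1 [[332.4 169.5]]
0.024 -1 [[332.4 159.4]]
0.03 1 [[332.4 170.8]]
0.03 -1 [[332.4 158.1]]
0.036 1 [[332.4 172.1]]
0.036 -1 [[332.4 156.9]]
20.3333 [0.49458871 0.26190492 0.20780841] [[ 9.28260951e-01 -3.71929546e-01 -1.41256200e-04]
 [-3.71929557e-01 -9.28260733e-01 -6.44722730e-04]
 [ 1.08668848e-04  6.51008290e-04 -9.99999782e-01]] [0.56127434 0.23458365 0.35002307]
```

View pics/s12a.png

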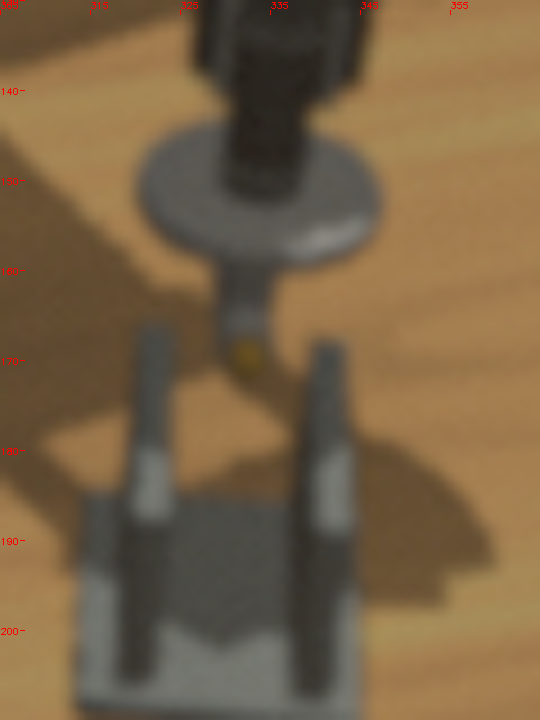

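View pics/w12.png

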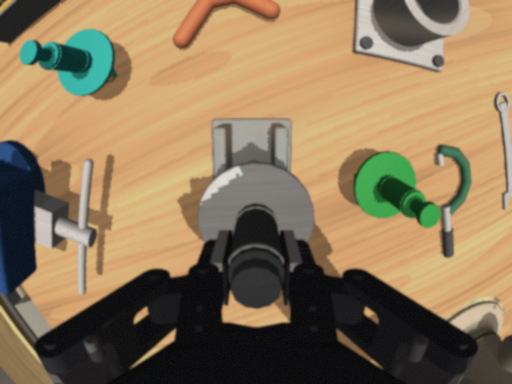

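Call:
move_arm --motion '[[[0.02, -0.03, 0.4], [0, 0, 0], -1], [[0, 0, 0.5], [0, 0, 0], -1], [[0, 0, 0.5], [0, 0, 0], -1], [[0, 0, 0.5], [0, 0, 0], -1], [[0, 0, 0.4], [0, 0, 0], -1], [[0, 0, 0.2], [0, 0, 0], -1]]'

```text
time_s: 20.83
position: [0.4962, 0.2615, 0.1547]
tool_rot: [[0.927, -0.374, 0.002], [-0.374, -0.927, 0.0], [0.002, -0.001, -1.0]]
ft_force: [-0.3, 0.2, -6.1]
grip_width: 0.0246
```

```bash
python3 go.py .495 .2625 .128 -21.9
```

```text
t 20.83 pos [0.4962 0.2615 0.1547] F [-0.3  0.2 -6.1] w 0.0246 yaw -21.97 tz [0.0019 0.0002] q6 127.7
shift [-0.08 -0.02  1.34] turn [-0.0004 -0.0008 -0.0006]
```

Call:
move_arm --motion '[[[-0.08, -0.02, 0.3], [0, -0.001, 0], -1], [[0, 0, 0.35], [0, 0, 0], -1], [[0, 0, 0.3], [0, 0, 0], -1], [[0, 0, 0.2], [0, 0, 0], -1], [[0, 0, 0.05], [0, 0, 0], -1]]'

```text
time_s: 21.25
position: [0.4948, 0.2626, 0.1277]
tool_rot: [[0.927, -0.374, -0.001], [-0.374, -0.927, 0.001], [-0.001, -0.001, -1.0]]
ft_force: [0.1, -0.7, -6.0]
grip_width: 0.0246
```

```bash
python3 go.py .495 .2625 .1255 -21.9
```

```text
t 21.25 pos [0.4948 0.2626 0.1277] F [ 0.1 -0.7 -6. ] w 0.0246 yaw -21.98 tz [-0.001  0.001] q6 127.8
shift [ 0.01 -0.    0.11] turn [-0.0003  0.0006 -0.0007]
```

Call:
move_arm --motion '[[[0, 0, 0.08], [0, 0, 0], -1], [[0, 0, 0.06], [0, 0, 0], -1]]'

```text
time_s: 21.42
position: [0.495, 0.2628, 0.1259]
tool_rot: [[0.927, -0.374, 0.0], [-0.374, -0.927, 0.001], [-0.0, -0.001, -1.0]]
ft_force: [-6.6, -1.9, 12.4]
grip_width: 0.0249
```

```bash
python3 go.py .495 .2625 .1255 -21.9
```

```text
t 21.42 pos [0.495  0.2628 0.1259] F [-6.6 -1.9 12.4] w 0.0249 yaw -21.97 tz [0.0002 0.0013] q6 127.8
shift [0.01 0.01 0.02] turn [-0.0006  0.0001 -0.0006]
```

Seated at TCP z of about 0.126, with an upward contact force. I'll release and check that it hangs before withdrawing.

Call:
move_arm --motion '[[[0, 0, 0], [0, 0, 0], -0.2], [[0, 0, 0], [0, 0, 0], 0.2], [[0, 0, 0], [0, 0, 0], 0.6], [[0, 0, 0], [0, 0, 0], 0.9], [[0, 0, 0], [0, 0, 0], 0.9]]'

```text
time_s: 21.83
position: [0.4974, 0.2634, 0.1297]
tool_rot: [[0.927, -0.374, 0.01], [-0.374, -0.927, 0.004], [0.007, -0.007, -1.0]]
ft_force: [-0.3, 0.4, -0.4]
grip_width: 0.08
```

```bash
python3 go.py .495 .2625 .25 -21.9; python3 w.py w13
```

```text
t 21.83 pos [0.4974 0.2634 0.1297] F [-0.3  0.4 -0.4] w 0.08 yaw -21.96 tz [0.0096 0.0039] q6 127.8
shift [-0.05  0.05 -6.02] turn [-0.0034 -0.0036 -0.0005]
21.8833 [0.49746922 0.26344401 0.12967217] [[ 0.92737577 -0.37400775  0.00961144]
 [-0.37405679 -0.92739769  0.00387906]
 [ 0.00746283 -0.00719257 -0.99994629]] [0.56258184 0.23551872 0.27251457]
```

View pics/w13.png

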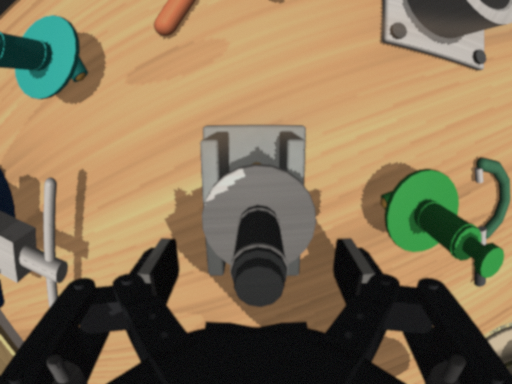

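The gauge stands upright and free in the rack. I'll withdraw straight up.

Call:
move_arm --motion '[[[-0.06, 0.04, -0.4], [-0.003, -0.004, 0], 0.95], [[0, 0, -0.8], [0, 0, 0], 0.95], [[0, 0, -0.9], [0, 0, 0], 0.95], [[0, 0, -0.9], [0, 0, 0], 0.95], [[0, 0, -0.9], [0, 0, 0], 0.95], [[0, 0, -0.9], [0, 0, 0], 0.95], [[0, 0, -0.9], [0, 0, 0], 0.95], [[0, 0, -0.9], [0, 0, 0], 0.95], [[0, 0, -0.5], [0, 0, 0], 0.95], [[0, 0, 0], [0, 0, 0], 0.95]]'

```text
time_s: 22.72
position: [0.4959, 0.2627, 0.2779]
tool_rot: [[0.927, -0.374, -0.002], [-0.374, -0.927, 0.001], [-0.002, 0.0, -1.0]]
ft_force: [-0.9, 0.3, 0.1]
grip_width: 0.0834
```

```bash
python3 go.py .495 .2625 .25 -21.9; python3 w.py w14; python3 - <<'E'
from h import *
for n in ("scene","top"):
    d=imaging.get_image(n); cv2.imwrite(f"pics/{n}14.png",d["img"])
E
python3 crop.py pics/scene14.png 305 140 50 75 8 pics/s14a.png
```

```text
t 22.72 pos [0.4959 0.2627 0.2779] F [-0.9  0.3  0.1] w 0.0834 yaw -21.99 tz [-0.0024  0.0007] q6 127.8
shift [-0.04  0.03  1.4 ] turn [ 0.0001  0.0012 -0.0007]
22.7667 [0.49568044 0.26261944 0.27693453] [[ 9.27255656e-01 -3.74412206e-01 -3.52823363e-03]
 [-3.74413438e-01 -9.27261812e-01  3.29506532e-04]
 [-3.39496758e-03  1.01548129e-03 -9.99993721e-01]] [0.5627203  0.2351979  0.42007557]
```

View pics/w14.png

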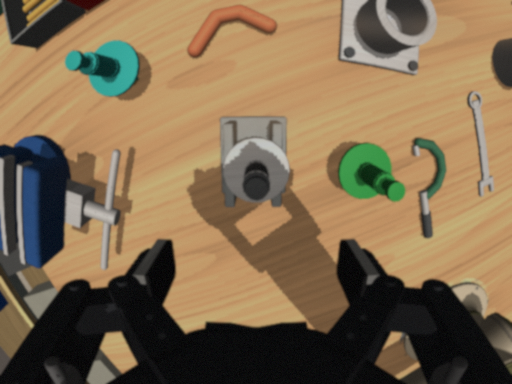

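View pics/s14a.png

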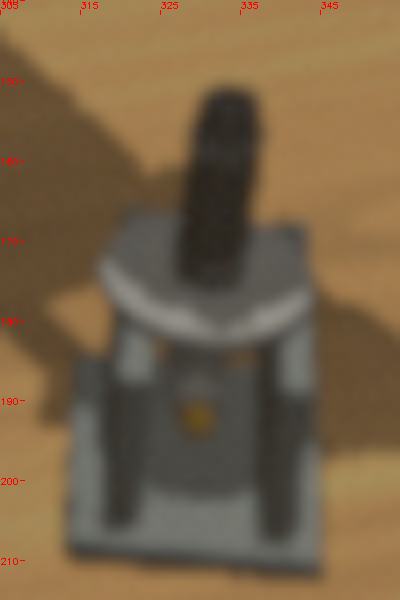

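View pics/scene14.png

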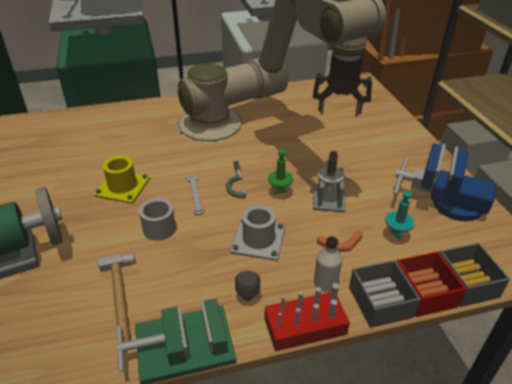

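The gauge hangs upright in the rack at scene (331,180) with its knob down and the brass plunger showing at (329.5,192). Everything else is where it was, and the gripper is clear with near-zero force.

```bash
python3 -c "
from rig import job,readout
print(job.close_job()); print(readout.observe()['time_s'])"
```

```text
the job is handed in; nothing more can be done
None
the job is handed in; nothing more can be done
```

The gauge is back on its rack, locked after seating in the grey bushing's bore, and the job was handed in at about 23 s of the 58 s.

- **In the bore:** I lowered the gauge with its plungers drawn in until the collar seated. I let go and pressed the knob with the shut fingertips at about 25 mm/s until it hit its stop, with the tip about 18 mm below the knob's starting height. The force there was 22.6 N, well above the 5 to 15 N the knob needs.
- **Back to the rack:** I gripped again across the plungers and drew the gauge out in about 2 mm steps. Sideways force stayed near the reading noise, about 1 N. I then hung it where it had been, let go and withdrew straight up.
- **Last pictures:** The gauge is upright and seated on both plates, the knob is down, and the sleeve and other things look unmoved. The gripper is clear, with forces near zero.

**Locked size is a rough check only:**
- **Scene camera:** The brass tip shows about 1.2 pixels farther out from the collar than at the start, which fits 60 mm. The raw projection alone came out nearer the drawn-in size, so I relied on the relative comparison. That picture cannot show the size to the millimetre.
- **Off-centre in the bore:** The gauge sat about 1 to 2 mm off centre in the bore while locked, by the overlay. For the part across the plungers that would cost only about 0.1 mm.

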